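# Copy a tablet rest's lean with a sliding bevel

### The job

On the repair table stands a double tablet stand: its left rest (seen from the robot) still leans at the right angle, its right rest has a new stiff hinge and hangs too low. Push the loose sliding bevel home into the corner behind the left rest so that its blade folds flat against the rest, and there press its lock lever right down; then take the locked bevel over to the corner behind the right rest and push it home there, so that its blade lifts this rest to the same lean as the left one, and stop as soon as it is home, for pushing on would lift the rest too far. Leave the bevel standing there, still locked and square to the rest, let go of it, do not bend the left rest, and leave the tape roll, the jar lid and the screwdriver where they lie.

Things in the scene. Friction and masses are not known exactly. Their poses are not given: they have to be found in the camera images.
- stand: Double tablet stand, fixed to the table: light wooden base board 260 (x) x 200 (y) x 12 mm thick, origin at the centre of its underside. Looking along its +x axis (from its open side) the left rest is at y = +50 mm, the right one at y = -50 mm; both hinge at x = +90 mm and lean back over the board towards -x. A 16 mm high lip runs along the far edge, x = +122 mm.
- good_rest: The left rest: aluminium plate 110 mm long, 60 mm wide (y), 8 mm thick, rigid under 25 N, leaning at an unknown 48 to 62 degrees above the board. Origin at the foot of its underside, at mid width, on the board's top. The plate extends along its own -x axis; y is the stand's y; z is its outward normal. The underside, which the bevel must fit, is the plane z = 0.
- new_rest: The right rest: same plate, same frame, on a new friction hinge (about 0.3 N m; it stays where it is left). It starts at 26 to 36 degrees, always lower than the left rest. Lifting it by its free edge takes a push of 3 to 4 N on the bevel; once the blade lies flat the push climbs to about 10 N, and pushing on swings the rest up too far, about 1.7 degrees per mm.
- good_corner (a point): Foot of the left rest's underside, where it meets the top of the base board, at the middle of the rest's width (12 mm above the table): the corner the bevel is set in.
- new_corner (a point): The same point at the foot of the right rest.
- bevel: The sliding bevel's stock, loose, about 0.44 kg in all: a wooden handle 30 mm wide (y) and 30 mm high from x = -60 to +40 mm, then a nose 20 mm high to x = +52 and brass ears that carry the pivot. It starts standing on its flat underside on the table. Origin at the middle of the underside, +x towards the front (pivot) end, which goes into the corner; z up.
- blade: The bevel's steel blade: bar 10 mm thick, 14 mm wide, 120 mm from pivot to tip. Origin on the pivot; it extends along its own -x axis, broad faces at z = +5 and -5 mm. Loose, it turns stiffly (0.1 N m) and stays where left; it starts at 80 to 100 degrees above the stock. Pushed against a rest it folds back over the stock. Locked, it withstands about 0.6 N m.
- bevel_grip (a point): Middle of the stock's thickness where it is best gripped across its 30 mm width: x = -35 mm, 15 mm above the underside (up to 26 mm above it will do). The raised lock lever then stands between the two fingers. When the blade leans back over the stock the gripper has to come from behind, tilted about 35 degrees.
- bevel_pivot (a point): The bevel's pivot axis, x = +62 mm of the stock, 24 mm above the underside. Home in a corner, the blade lies flat on the rest's underside, so the pivot is 5 mm from that plane, and it lies 17 to 29 mm behind the corner along the board.
- lock (a joint): Lock lever angle: 0 = open, pointing forward and up at 60 degrees; 1.05 rad = pressed flat on the stock, blade locked (counts as locked above 0.9). Starts at 0 to 0.2. Lever 12 mm wide, 6 mm thick, 52 mm long, its axis across the stock at x = -52 mm, 36 mm above the underside; it closes forwards and down, needs 5 N near the tip at first, 8 N at the end, and stays where left.
- lock_tip (a point): Middle of the free end of the lock lever, on its upper face, 52 mm from its axis; when pressed flat it lies over x = 0 of the stock, 39 mm above the underside.
- tape: Bystander: black roll of tape lying flat, 60 mm across, 19 mm high; origin at the centre of its underside.
- jar_lid: Bystander: round white lid, 72 mm across, 12 mm high; origin at the centre of its underside.
- screwdriver: Bystander: screwdriver, 200 mm long, lying on the table; origin at the middle of its underside.
- good_rest_edge (a point): Middle of the free (upper) edge of the left rest, on its underside, 110 mm from the corner.
Mind the look-alikes: they are no part of the job. Of the things like the bevel, leave any that is green; of the rest the smaller one is meant.

How it is judged:
By the outcome, as a careful person would: the job done as asked, in the order asked, and still so for the second after the job is handed in, with the robot touching nothing.
It also fails if it takes over 67 s, if anything falls off the work surface, if the arm or the gripper's body presses on something with over 40 N, if the wrist force passes 120 N, or if a joint passes its speed limit or range.

### The arm

A 7-joint arm with a two-finger parallel gripper is mounted at the origin on the work surface. World frame = base frame: x ahead of the robot, y to its left, z up, the work surface at z = 0. Lengths are in m, angles in rad, forces in N, time in s.
With the tool pointing down it reaches from about 0.4 to 0.85 m from the base axis. Payload 4.5 kg.
Tool frame: the origin (TCP) lies between the finger pads; the fingertips stand r.tip_reach ahead of it and the grasp point (between the pads) lies 11 mm behind it (r.tip_reach is the distance from the TCP to the fingertips, in m); z points along the fingers, y is the line along which they close (so a half turn about z gives the same grasp; the last joint's range is limited). The gripper opens to 88 mm and grips with 3 to 60 N. Pads are 18 mm wide; open, the fingers measure 123 mm over their backs; the gripper's body (75 mm by 187 mm) begins 45 mm behind the grasp point.
Start: joints at [1.272, 0.689, -0.195, 1.565, 0.157, 0.902, -0.215], TCP at [0.204, -0.591, 0.247] pointing down, gripper open.
Joint ranges: [-3.01, 3.01], [-0.46, 2.08], [-1.47, 1.51], [0.13, 2.56], [-1, 4.14], [0.04, 2.09], [-2.66, 2.66]. Speed limits (rad/s): [2.57, 2.57, 3.14, 3.14, 3.14, 3.14, 3.14].

### API

Orientations are given as a unit quaternion [x, y, z, w].
In Python, from plant import r, vision, workorder gives the robot as it stands.
- The arm moves only by the tool drive_tool, never from a script. Its argument "targets" is a list of rows, each an object of numbers: "tx", "ty", "tz": the shift along the world's x, y, z in units of 0.03 m (1.0 is 0.03 m); "wx", "wy", "wz": the turn, a rotation vector about the world's x, y, z in units of 60 degrees (1.0 is 60 degrees); "claw": the opening, from -1 (shut) to 1 (fully open). A call has exactly 8 rows; each row shifts and turns the commanded pose from where the row before left it; what a row does not reach is not made up. A row lasts 1/10 s, in which the tool goes at most 50 mm and 8.59 degrees, less where a joint would pass 70% of its speed; a pose out of reach is approached as far as the arm can. A call with a number of a shift or a turn outside -1 to 1 is refused whole. A call with a gripper value outside its range is refused whole. The fingers move at their own pace and stop on an object; "force" is the grip in N (left out, the last holds). Time passes only in rows, so rows that do not move let the fingers close, or fill a call up. It gives the time, the measured TCP pose, the force, the opening and the grip force at its end, in the units of the state.
- r.get_state(): the state, without advancing time (a new reading comes with each control period).
- vision.snapshot(name): name is "side" or "top"; returns a dict with "image" (384x512x3 uint8, blue, green, red), "range_z" (384x512 float32, m along the optical axis (not along the pixel's ray), 0 where there is no reading), "K" (3x3 intrinsics, pixels), "cam_to_world" (4x4, takes a point from camera to world coordinates). Camera axes: x right, y up, looking along -z (the intrinsics and any distortion apply to the point x, -y, -z); pixel columns grow to the right and rows downward; lengths in m; the calibration is good to about 2 mm. A picture is of the moment at which its call begins.
- workorder.finish_job(): hands the job in; it is judged then, once.
The state is a dict: "clock": time; "q": joint angles; "qd": joint speeds; "joint_torque": joint torques, N m; "tool_pos": TCP position; "eef_rot": TCP orientation; "contact_force": force on the tool from outside, world axes, zero at the start; "moment": the same for the moment, N m; "opening": opening from 0.0 (shut) to 1.0 (fully open); "finger_force": force on a finger pad.
Only numpy, scipy, OpenCV 4.12 (cv2) and the standard library are available. Lean on these libraries where they do the work, as an engineer would, in place of code of your own. Each camera call takes 0.05 s, during which the arm holds its last target. There are 200 camera calls.

## Working session

There is one attempt and no reset: what is moved stays moved. The work goes in short steps, Python scripts to look and compute and a tool call to move; the robot and the scene stay as the last step left them, time stands still between calls to the robot, and variables do not carry over. Pictures are saved under pics/ and viewed, at most 10 in all, crops included, and the job is handed in when it is done.

Besides the shell and the picture viewer there is one more tool, called after ">>>" as name(argument=value, ...), one argument or row to a line, values as JSON. drive_tool: Moves the arm, as the interface text tells. Its arguments: {"type":"object","properties":{"targets":{"type":"array","items":{"type":"object","properties":{"tx":{"type":"number"},"ty":{"type":"number"},"tz":{"type":"number"},"wx":{"type":"number"},"wy":{"type":"number"},"wz":{"type":"number"},"claw":{"type":"number"}}}},"force":{"type":"number"}},"required":["targets"]}

```bash
ls; mkdir -p pics; python3 - <<'E'
from plant import r, vision, workorder
import cv2, numpy as np, pickle
print(r.get_state(), r.tip_reach)
for n in ("side","top"):
    s=vision.snapshot(n); cv2.imwrite(f"pics/{n}0.png",s["image"]); pickle.dump(s,open(f"{n}0.pkl","wb"))
    print(n,s["K"],s["cam_to_world"])
E
```

```text
pics
{'clock': 0.0, 'q': array([ 1.27177782,  0.69001024, -0.19450974,  1.56636312,  0.15729945,
        0.90247348, -0.21510321]), 'qd': array([-0.00022807,  0.00016692, -0.00078862, -0.00088298, -0.00021422,
        0.00044172, -0.00018148]), 'joint_torque': array([-2.77514282e-04, -5.27573812e+01, -1.26680262e+00, -1.53428113e+01,
       -5.26215706e-02,  6.72394177e-03,  1.76519238e-04]), 'tool_pos': array([ 0.2039413 , -0.59012898,  0.24588843]), 'eef_rot': array([ 9.86178855e-01,  1.65681618e-01, -2.19052798e-04, -9.05228253e-04]), 'contact_force': array([ 0.76397006, -0.43898147, -0.2106747 ]), 'moment': array([ 0.00081531, -0.00584006, -0.02375418]), 'finger_force': 0.0, 'opening': 1.002757702380581} 0.008
side [[478.21372371   0.         257.17059124]
 [  0.         478.21372371 192.30425018]
 [  0.           0.           1.        ]] [[-0.78575642  0.37273381 -0.4936156  -0.1713517 ]
 [-0.61820104 -0.44698303  0.64655522  0.84302068]
 [ 0.0203552   0.81318859  0.58164421  0.91089539]
 [ 0.          0.          0.          1.        ]]
top [[394.98356155   0.         252.56547741]
 [  0.         394.98356155 187.76168989]
 [  0.           0.           1.        ]] [[ 0.01843949  0.98296899 -0.18284404  0.26908595]
 [-0.99982242  0.01741729 -0.00719498 -0.08946157]
 [-0.0038878   0.18294424  0.9831156   1.4799756 ]
 [ 0.          0.          0.          1.        ]]
```

View pics/side0.png

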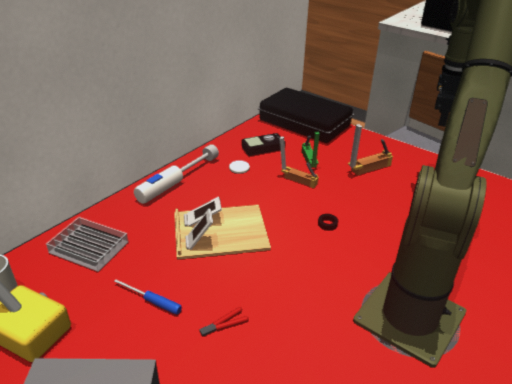

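View pics/top0.png

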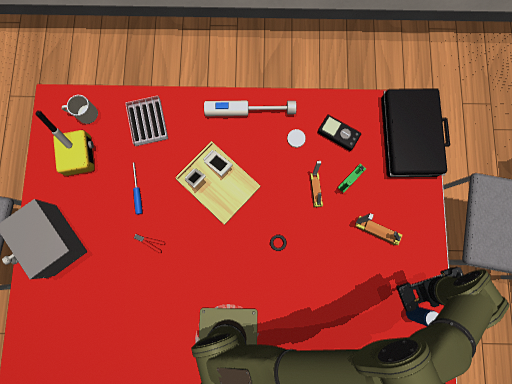

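Candidates for the bevel: wooden at top (316,188), wooden at top (378,230), green at top (350,178). The green one is excluded. Of the two wooden ones, (316,188) looks smaller; I'll measure both and check in a crop.

```bash
cat > h.py <<'E'
import numpy as np, cv2, pickle
def world(s):
    """HxWx3 world points from depth"""
    K=s["K"];z=s["range_z"];v,u=np.mgrid[:z.shape[0],:z.shape[1]]
    p=np.stack([(u-K[0,2])/K[0,0]*z,-(v-K[1,2])/K[1,1]*z,-z],-1)
    T=s["cam_to_world"];return p@T[:3,:3].T+T[:3,3]
def ray(s,uv,h):
    """pixels -> world on plane z=h"""
    uv=np.atleast_2d(uv).astype(float);K=s["K"];T=s["cam_to_world"]
    d=np.c_[(uv[:,0]-K[0,2])/K[0,0],-(uv[:,1]-K[1,2])/K[1,1],-np.ones(len(uv))]@T[:3,:3].T
    return T[:3,3]+d*((h-T[2,3])/d[:,2])[:,None]
def hsv(s): return cv2.cvtColor(s["image"],cv2.COLOR_BGR2HSV)
E
python3 - <<'E'
from h import *
for n in("side","top"):
    s=pickle.load(open(n+"0.pkl","rb"));W=world(s);H=hsv(s)
    t=(H[...,0]<4)&(H[...,1]>200); print(n,"table z",np.percentile(W[t][:,2],[5,50,95]))
    boxes={"side":[(275,165,322,190),(345,150,396,178),(170,200,272,260)],"top":[(305,158,328,210),(352,208,408,248),(172,138,265,226)]}[n]
    for x0,y0,x1,y1 in boxes:
        sub=np.zeros(H.shape[:2],bool);sub[y0:y1,x0:x1]=1
        m=sub&(H[...,0]>=8)&(H[...,0]<=32)&(H[...,1]>60)&(H[...,2]>70)
        p=W[m];print((x0,y0),m.sum(),"hsv",np.median(H[m],0),"z",np.percentile(p[:,2],[2,50,98]).round(4))
        rc=cv2.minAreaRect(p[:,:2].astype(np.float32)*1000);print(rc,cv2.boxPoints(rc).round().tolist())
a=cv2.imread("pics/side0.png")[110:190,250:410];b=cv2.imread("pics/top0.png")[145:255,290:420]
f=lambda i:cv2.resize(i,(600,300),interpolation=cv2.INTER_CUBIC)
cv2.imwrite("pics/crop1.png",np.vstack([f(a),cv2.resize(b,(600,300)) if 0 else cv2.resize(cv2.imread("pics/side0.png")[190:265,165:315],(600,300),interpolation=cv2.INTER_CUBIC)]))
E
```

```text
side table z [-2.99279307e-03  4.80117676e-05  3.33034756e-03]
(275, 165) 392 hsv [ 11.  174.5 112.5] z [0.003  0.0263 0.0396]
((182.07101440429688, 209.248046875), (124.0794677734375, 1445.99658203125), 34.0506591796875) [[-274.0, 774.0], [535.0, -425.0], [638.0, -355.0], [-171.0, 843.0]]
(345, 150) 557 hsv [ 11. 172. 104.] z [0.005  0.0355 0.0506]
((165.18829345703125, 95.2913818359375), (139.22799682617188, 1634.0283203125), 19.361536026000977) [[-171.0, 843.0], [370.0, -699.0], [502.0, -652.0], [-40.0, 889.0]]
(170, 200) 3514 hsv [ 21. 110. 222.] z [0.0029 0.0121 0.0305]
((210.866943359375, 371.810791015625), (262.1952209472656, 1198.581787109375), 48.03258514404297) [[-322.0, 675.0], [569.0, -126.0], [744.0, 69.0], [-147.0, 870.0]]
top table z [-0.00316791  0.00213382  0.00764978]
(305, 158) 199 hsv [ 13. 160. 207.] z [0.0099 0.0315 0.0435]
((415.164306640625, -238.98428344726562), (100.5590591430664, 405.7973937988281), 58.25029754638672) [[216.0, -175.0], [561.0, -389.0], [614.0, -303.0], [269.0, -89.0]]
(352, 208) 433 hsv [ 13. 160. 198.] z [0.0242 0.0409 0.0727]
((364.84027099609375, -357.48779296875), (117.14529418945312, 557.0499877929688), 7.783627033233643) [[269.0, -89.0], [345.0, -641.0], [461.0, -626.0], [385.0, -74.0]]
(172, 138) 2791 hsv [ 29.  92. 210.] z [0.0059 0.0143 0.0298]
((500.13604736328125, -6.6800537109375), (443.5926818847656, 210.1741943359375), 45.06338882446289) [[269.0, -89.0], [418.0, -238.0], [731.0, 76.0], [582.0, 225.0]]
```

View pics/crop1.png

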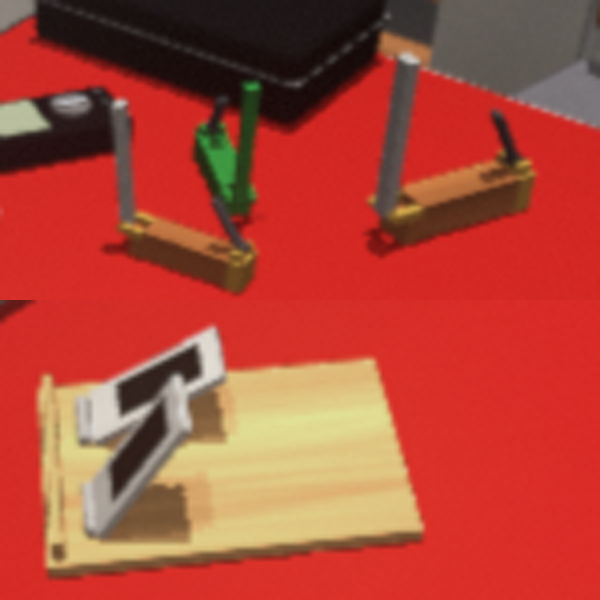

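Crop (side view, top half): the small wooden bevel is at side (298,176), with its blade/pivot end at the upper left (282,168) and the lever end at (316,181). The larger wooden one is at (370,163) and the green one at (310,150). The small wooden one is the bevel meant. The lower half shows the stand, with the steeper left rest in front.

```bash
python3 - <<'E'
from h import *
S={n:pickle.load(open(n+"0.pkl","rb")) for n in("side","top")}
def msk(n,box,lo,hi):
    H=hsv(S[n]);m=cv2.inRange(H,np.array(lo),np.array(hi));o=np.zeros_like(m);x0,y0,x1,y1=box;o[y0:y1,x0:x1]=m[y0:y1,x0:x1];return o>0
def rect(xy):
    c,(w,h),a=cv2.minAreaRect((xy*1000).astype(np.float32));b=cv2.boxPoints((c,(w,h),a));print("   c",np.round(c,1),"size",round(w,1),round(h,1),"ang",round(a,2),b.round().tolist())
for n,box in(("side",(170,195,275,262)),("top",(172,138,265,226))):
    m=msk(n,box,(14,50,90),(40,255,255))
    n_,l,st,_=cv2.connectedComponentsWithStats(m.astype(np.uint8));m=l==1+st[1:,4].argmax()
    v,u=np.nonzero(m);print(n,"board px",len(u));
    p=ray(S[n],np.c_[u,v],0.012);rect(p[:,:2])
    W=world(S[n]);g=m&(S[n]["range_z"]>0)&(abs(W[...,2]-.012)<.004);rect(W[g][:,:2])
for n,box in(("side",(275,160,324,192)),("top",(305,158,328,212))):
    m=msk(n,box,(8,80,60),(32,255,255));v,u=np.nonzero(m);print(n,"bevel",len(u))
    W=world(S[n]);zz=W[m][:,2];ok=(S[n]["range_z"][m]>0)
    top=ok&(zz>.022)&(zz<.045);print("  z hist",np.percentile(zz[ok],[5,25,50,75,95]).round(4))
    P=W[m][top];rect(P[:,:2]);rect(ray(S[n],np.c_[u,v],.03)[:,:2])
    d=P[:,:2]-P[:,:2].mean(0);print("  pca",np.degrees(np.arctan2(*np.linalg.svd(d,full_matrices=False)[2][0][::-1])),P.mean(0))
# larger one for comparison
for n,box in(("top",(352,208,408,248)),):
    m=msk(n,box,(8,80,60),(32,255,255));v,u=np.nonzero(m);print("big");rect(ray(S[n],np.c_[u,v],.036)[:,:2])
# raised grey points around bevel and rests
C=S["side"]["cam_to_world"]
for n,box in(("side",(275,130,322,192)),("top",(305,150,330,212))):
    x0,y0,x1,y1=box;W=world(S[n])[y0:y1,x0:x1].reshape(-1,3);h=hsv(S[n])[y0:y1,x0:x1].reshape(-1,3);ok=(S[n]["range_z"][y0:y1,x0:x1].ravel()>0)&(h[:,1]<90)&(W[:,2]>.03)
    q=W[ok];q=q[q[:,2].argsort()];print(n,"grey",len(q));
    for z0 in np.arange(.03,.16,.02):
        k=(q[:,2]>=z0)&(q[:,2]<z0+.02)
        if k.sum():print("  z",z0.round(2),k.sum(),np.median(q[k],0).round(4))
E
```

```text
side board px 3333
   c [563.6  53.6] size 258.7 217.1 ang 47.4 [[396.0, 32.0], [556.0, -115.0], [731.0, 75.0], [571.0, 222.0]]
   c [559.9  56.4] size 258.3 208.7 ang 48.07 [[396.0, 30.0], [551.0, -109.0], [724.0, 83.0], [569.0, 222.0]]
top board px 2913
   c [563.   55.2] size 260.8 200.7 ang 47.89 [[401.0, 26.0], [550.0, -109.0], [725.0, 85.0], [576.0, 219.0]]
   c [562.9  54.7] size 257.4 199.6 ang 48.25 [[403.0, 25.0], [552.0, -108.0], [723.0, 84.0], [574.0, 217.0]]
side bevel 398
  z hist [0.0061 0.016  0.026  0.0303 0.0345]
   c [ 522.9 -335. ] size 142.6 116.4 ang 59.17 [[436.0, -366.0], [536.0, -426.0], [609.0, -304.0], [509.0, -244.0]]
   c [ 540.1 -321.2] size 125.1 169.2 ang 32.28 [[442.0, -283.0], [532.0, -426.0], [638.0, -359.0], [548.0, -216.0]]
  pca -174.30341006017497 [ 0.53012114 -0.31351746  0.02957288]
top bevel 200
  z hist [0.022  0.0292 0.0314 0.0343 0.038 ]
   c [ 539.2 -315.7] size 126.9 29.9 ang 6.42 [[475.0, -308.0], [478.0, -338.0], [604.0, -323.0], [601.0, -294.0]]
   c [ 538. -316.] size 129.4 34.4 ang 5.12 [[472.0, -305.0], [475.0, -339.0], [604.0, -327.0], [601.0, -293.0]]
  pca -176.02062960567235 [ 0.53778412 -0.31478636  0.03177982]
big
   c [ 388.3 -538.8] size 169.6 46.2 ang 65.86 [[333.0, -607.0], [375.0, -626.0], [444.0, -471.0], [402.0, -452.0]]
side grey 169
  z 0.03 55 [ 0.7055 -0.4451  0.0378]
  z 0.05 28 [ 0.5968 -0.3102  0.063 ]
  z 0.07 28 [ 0.5987 -0.3109  0.0794]
  z 0.09 17 [ 0.6031 -0.3006  0.1007]
  z 0.11 22 [ 0.6059 -0.303   0.1188]
  z 0.13 19 [ 0.6076 -0.3024  0.1398]
top grey 94
  z 0.03 17 [ 0.488  -0.3204  0.0425]
  z 0.05 20 [ 0.5006 -0.3177  0.0567]
  z 0.07 22 [ 0.515  -0.3149  0.0768]
  z 0.09 8 [ 0.6037 -0.3071  0.1006]
  z 0.11 11 [ 0.6066 -0.3069  0.1225]
  z 0.13 16 [ 0.6119 -0.3064  0.1443]
```

```bash
python3 - <<'E'
from h import *
S={n:pickle.load(open(n+"0.pkl","rb")) for n in("side","top")}
a=np.radians(48);c=np.array([.563,.055]);R=np.array([[np.cos(a),np.sin(a)],[-np.sin(a),np.cos(a)]])
for n in S:
    W=world(S[n]);ok=S[n]["range_z"]>0;L=(W[...,:2]-c)@R.T
    for nm,y0 in(("good",.05),("new",-.05)):
        m=ok&(abs(L[...,1]-y0)<.03)&(W[...,2]>.03)&(W[...,2]<.14)&(abs(L[...,0])<.12)
        x,z=L[m][:,0],W[m][:,2]-.012
        # robust line z vs x in stand xz plane
        l=cv2.fitLine(np.c_[x,z].astype(np.float32),cv2.DIST_HUBER,0,.002,.001).ravel()
        ang=np.degrees(np.arctan2(l[1],-l[0]))%180; foot=l[2]-l[3]*l[0]/l[1]
        res=np.abs((x-l[2])*l[1]-(z-l[3])*l[0])
        print(n,nm,m.sum(),"ang",ang.round(1),"x at board",foot.round(4),"res",np.median(res).round(4),"x",np.percentile(x,[1,99]).round(3),"z",z.max().round(3))
        print("   y range",np.percentile(L[m][:,1],[2,98]).round(3))
H=hsv(S["side"])
for n in S:
    H=hsv(S[n]);W=world(S[n]);m=(H[...,0]>45)&(H[...,0]<75)&(H[...,1]>120)&(S[n]["range_z"]>0)&(W[...,2]>0)&(W[...,2]<.2)
    p=W[m];k=p[:,2]>.06;print("green",m.sum(),p.min(0),p.max(0),np.median(p[k],0))
E
```

```text
side good 343 ang 53.8 x at board 0.1007 res 0.001 x [0.027 0.089] z 0.097
   y range [0.024 0.08 ]
side new 313 ang 27.2 x at board 0.1085 res 0.0012 x [-0.007  0.076] z 0.06
   y range [-0.078 -0.021]
top good 187 ang 53.8 x at board 0.1043 res 0.001 x [0.028 0.119] z 0.101
   y range [0.021 0.078]
top new 320 ang 25.8 x at board 0.1196 res 0.0019 x [-0.005  0.119] z 0.067
   y range [-0.079 -0.022]
green 219 [ 0.52941312 -0.58545354  0.02002321] [ 0.64770185 -0.39400877  0.14576217] [ 0.53676342 -0.40419755  0.12027162]
green 264 [ 0.53175884 -0.7329059   0.00681175] [0.87685096 0.55035009 0.15082172] [ 0.5393386  -0.40634372  0.11505679]
```

>>> drive_tool(
  targets=[
    {"tx": 0.3,"ty": 1,"tz": 0.2,"wz": -0.116,"claw": 1},
    {"tx": 0.3,"ty": 1,"tz": 0.2,"wz": -0.116,"claw": 1},
    {"tx": 0.7,"ty": 1,"tz": 0,"wx": 0.012,"wy": -0.133,"claw": 1},
    {"tx": 0.9,"ty": 1,"tz": 0,"wx": 0.012,"wy": -0.133,"claw": 1},
    {"tx": 0.9,"ty": 1,"tz": 0,"wx": 0.012,"wy": -0.133,"claw": 1},
    {"tx": 0.9,"ty": 1,"tz": 0,"wx": 0.012,"wy": -0.133,"claw": 1},
    {"tx": 0.9,"ty": 1,"tz": 0,"wx": 0.012,"wy": -0.133,"claw": 1},
    {"tx": 0.9,"ty": 0.8,"tz": -0.3,"claw": 1},
  ],
  force=50,
)

```text
validation failed for argument at $.ta...
```

>>> drive_tool(
  targets=[
    {"tx": 0.3,"ty": 1.0,"tz": 0.2,"wx": 0.0,"wy": 0.0,"wz": -0.116,"claw": 1.0},
    {"tx": 0.3,"ty": 1.0,"tz": 0.2,"wx": 0.0,"wy": 0.0,"wz": -0.116,"claw": 1.0},
    {"tx": 0.7,"ty": 1.0,"tz": 0.0,"wx": 0.012,"wy": -0.133,"wz": 0.0,"claw": 1.0},
    {"tx": 0.9,"ty": 1.0,"tz": 0.0,"wx": 0.012,"wy": -0.133,"wz": 0.0,"claw": 1.0},
    {"tx": 0.9,"ty": 1.0,"tz": 0.0,"wx": 0.012,"wy": -0.133,"wz": 0.0,"claw": 1.0},
    {"tx": 0.9,"ty": 1.0,"tz": 0.0,"wx": 0.012,"wy": -0.133,"wz": 0.0,"claw": 1.0},
    {"tx": 0.9,"ty": 1.0,"tz": 0.0,"wx": 0.012,"wy": -0.133,"wz": 0.0,"claw": 1.0},
    {"tx": 0.9,"ty": 0.8,"tz": -0.3,"wx": 0.0,"wy": 0.0,"wz": 0.0,"claw": 1.0},
  ],
  force=50,
)

```text
clock: 0.9
tool_pos: [0.3708, -0.36, 0.2487]
eef_rot: [0.939, 0.035, 0.341, -0.019]
contact_force: [-1.7, -8.1, -1.7]
opening: 1.002
finger_force: 0.0
```

```bash
cat >> h.py <<'E'
from scipy.spatial.transform import Rotation as Ro
def go(pos,yaw,tilt):
    """units from present measured pose to target TCP pose (yaw of stock, tilt back, deg)"""
    from plant import r
    s=r.get_state();T=Ro.from_euler('z',yaw,degrees=True)*Ro.from_euler('y',-tilt,degrees=True)*Ro.from_euler('x',180,degrees=True)
    d=(np.array(pos)-s["tool_pos"])/.03;w=np.degrees((T*Ro.from_quat(s["eef_rot"]).inv()).as_rotvec())/60
    print("t",s["clock"],"pos",s["tool_pos"].round(4),"F",s["contact_force"].round(1),"M",s["moment"].round(2),"q",s["q"].round(2));print("  d",d.round(2),"w",w.round(3))
def stand(x,y,z):
    a=np.radians(48);return [.563+x*np.cos(a)-y*np.sin(a),.055+x*np.sin(a)+y*np.cos(a),z+.012]
E
python3 -c "
from h import *
go((.429,-.3255,.1075),5.2,40);go((.506,-.3185,.0156),5.2,40)"
```

```text
t 0.9 pos [ 0.3708 -0.36    0.2487] F [-1.7 -8.1 -1.7] M [-0.37  0.84 -0.31] q [ 1.62  0.72 -0.94  2.23 -0.56  0.04 -0.  ]
  d [ 1.94  1.15 -4.71] w [-0.01  -0.002  0.012]
t 0.9 pos [ 0.3708 -0.36    0.2487] F [-1.7 -8.1 -1.7] M [-0.37  0.84 -0.31] q [ 1.62  0.72 -0.94  2.23 -0.56  0.04 -0.  ]
  d [ 4.51  1.38 -7.77] w [-0.01  -0.002  0.012]
```

>>> drive_tool(
  targets=[
    {"tx": 0.6,"ty": 0.4,"tz": -0.7,"wx": 0.0,"wy": 0.0,"wz": 0.0,"claw": 1.0},
    {"tx": 0.6,"ty": 0.3,"tz": -1.0,"wx": 0.0,"wy": 0.0,"wz": 0.0,"claw": 1.0},
    {"tx": 0.5,"ty": 0.3,"tz": -1.0,"wx": 0.0,"wy": 0.0,"wz": 0.0,"claw": 1.0},
    {"tx": 0.0,"ty": 0.0,"tz": -1.0,"wx": 0.0,"wy": 0.0,"wz": 0.0,"claw": 1.0},
    {"tx": 0.0,"ty": 0.0,"tz": -1.0,"wx": 0.0,"wy": 0.0,"wz": 0.0,"claw": 1.0},
    {"tx": 0.0,"ty": 0.0,"tz": 0.0,"wx": 0.0,"wy": 0.0,"wz": 0.0,"claw": 1.0},
    {"tx": 0.0,"ty": 0.0,"tz": 0.0,"wx": 0.0,"wy": 0.0,"wz": 0.0,"claw": 1.0},
    {"tx": 0.0,"ty": 0.0,"tz": 0.0,"wx": 0.0,"wy": 0.0,"wz": 0.0,"claw": 1.0},
  ],
  force=50,
)

```text
clock: 1.7
tool_pos: [0.4193, -0.3759, 0.1585]
eef_rot: [0.944, 0.056, 0.321, -0.051]
contact_force: [0.5, 0.2, 0.6]
opening: 1.003
finger_force: 0.0
```

```bash
python3 - <<'E'
from h import *
from plant import vision
go((.506,-.3185,.0156),5.2,40)
s=vision.snapshot("side");cv2.imwrite("pics/s1.png",cv2.resize(s["image"][60:240,200:440],(800,600)))
E
```

```text
t 1.7 pos [ 0.4193 -0.3759  0.1585] F [0.5 0.2 0.6] M [-0.15  0.61 -0.02] q [ 1.43  0.89 -0.77  2.11 -1.    0.04  0.51]
  d [ 2.89  1.91 -4.76] w [-0.053 -0.043 -0.048]
```

View pics/s1.png

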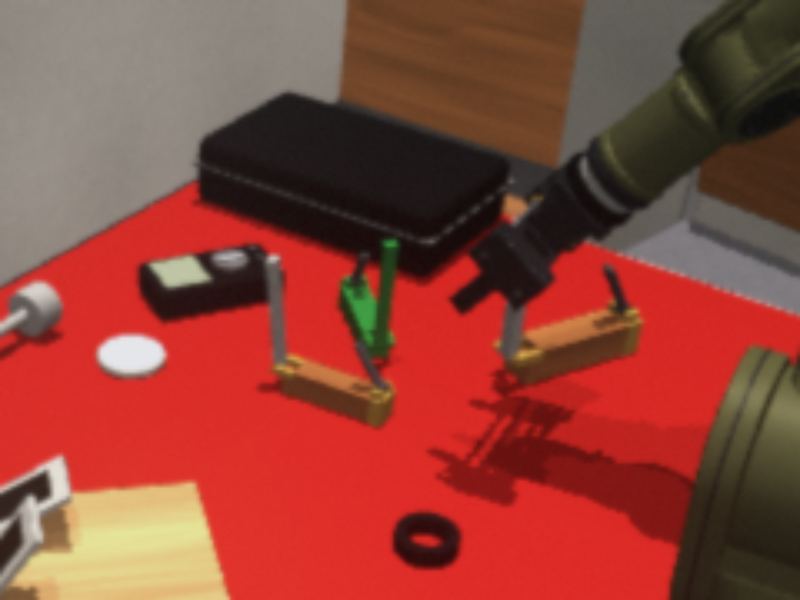

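The picture shows the arm stalled with its fingers at crop (480,290), short of the bevel at (335,385). q5 and q6 sit at their limits. I'll fit a simple kinematic model so I can choose reachable tilts.

```bash
cat > kin.py <<'E'
import numpy as np, itertools, json
from scipy.optimize import least_squares
from scipy.spatial.transform import Rotation as Ro
def fk(q,p,s):
    o1,h,a,b,w,o7,ex=p; E=lambda ax,t:Ro.from_euler(ax,t)
    R=E('z',s[0]*q[0]+o1)*E('y',q[1]);P=np.array([0,0,h])
    R=R*E('z',s[1]*q[2]);P=P+R.apply([ex,0,a]);R=R*E('y',q[3]);P=P+R.apply([-ex,0,b])
    R=R*E('z',s[2]*q[4])*E('y',q[5]);P=P+R.apply([0,0,w]);return P,R*E('z',s[3]*q[6]+o7)
E
cat > fit.py <<'E'
from kin import *
D=[([1.27177782,.69001024,-.19450974,1.56636312,.15729945,.90247348,-.21510321],[.2039413,-.59012898,.24588843],[.986178855,.165681618,-.00021905,-.000905228]),
([1.62,.72,-.94,2.23,-.56,.04,0],[.3708,-.36,.2487],[.939,.035,.341,-.019]),
([1.43,.89,-.77,2.11,-1,.04,.51],[.4193,-.3759,.1585],[.944,.056,.321,-.051])]
best=None
for s in itertools.product([1,-1],repeat=4):
  for o1 in (-2.5,0,2.5):
    for o7 in (-1.5,0,1.5,3.1):
      def f(p):
        e=[]
        for q,P,Q in D:
            x,R=fk(q,p,s);e+=[*(x-P),*(.2*(R*Ro.from_quat(Q).inv()).as_rotvec())]
        return e
      z=least_squares(f,[o1,.35,.4,.4,.25,o7,0],max_nfev=60)
      if best is None or z.cost<best[0]-1e-9:best=(z.cost,s,z.x,np.abs(z.fun).max())
print(best);json.dump([list(best[2]),list(best[1])],open("kin.json","w"))
E
python3 fit.py
```

```text
(np.float64(0.00010376323055753243), (-1, -1, -1, -1), array([-7.11807298e-02,  3.35140346e-01,  5.43016719e-01,  3.62087343e-01,
        2.84683048e-01,  1.51149273e+00,  2.73047540e-04]), np.float64(0.007600523488875636))
```

```bash
cat >> kin.py <<'E'
LO=np.array([-3.01,-.46,-1.47,.13,-1,.04,-2.66]);HI=np.array([3.01,2.08,1.51,2.56,4.14,2.09,2.66])
p_,s_=json.load(open("kin.json"))
def rot(yaw,tilt,flip=0): return Ro.from_euler('z',yaw,degrees=True)*Ro.from_euler('y',-tilt,degrees=True)*Ro.from_euler('x',180,degrees=True)*Ro.from_euler('z',180*flip,degrees=True)
def ik(pos,R,q0s):
    best=None
    for q0 in q0s:
        f=lambda q:(lambda P,Q:[*(P-pos),*(.3*(Q*R.inv()).as_rotvec())])(*fk(q,p_,s_))
        z=least_squares(f,np.clip(q0,LO+.01,HI-.01),bounds=(LO,HI),max_nfev=60)
        if best is None or z.cost<best[0]: best=(z.cost,z.x)
        if z.cost<1e-8: break
    return best
E
cat > scan.py <<'E'
from kin import *
from h import stand
rng=np.random.default_rng(0);q0s=[[1.27,.69,-.19,1.57,.16,.9,-.2]]+list(rng.uniform(LO,HI,(8,7)))
def tcp(o,yaw,tilt,gx=-45,gz=24):
    t=np.radians(tilt);y=np.radians(yaw);x=(gx+11*np.sin(t))/1000;return np.array([o[0]+x*np.cos(y),o[1]+x*np.sin(y),o[2]+(gz-11*np.cos(t))/1000])
for nm,o,yaw in(("A",(.534,-.316,0),5.2),("B",stand(.0044,.05,0),48),("B-",stand(-.06,.05,0),48),("C",stand(.0044,-.05,0),48),("C-",stand(-.055,-.05,0),48)):
    for fl in(0,1):
        for t in(0,10,20,25,30,35,40,50):
            c,q=ik(tcp(o,yaw,t),rot(yaw,t,fl),q0s)
            print(nm,fl,t,"OK" if c<1e-7 else "%.1e"%c,q.round(2) if c<1e-7 else "")
E
time python3 scan.py
```

```text
A 0 0 OK [ 1.14  1.49 -1.35  1.78  1.53  1.34 -2.1 ]
A 0 10 OK [ 0.73  0.99 -0.28  1.89  0.65  0.18 -1.51]
A 0 20 OK [ 1.3   1.51 -1.34  1.99  1.81  1.04 -2.23]
A 0 25 OK [ 1.33  1.51 -1.31  2.03  1.91  0.95 -2.28]
A 0 30 OK [ 1.26  1.3  -0.97  2.06  2.15  0.53 -2.63]
A 0 35 OK [ 1.4   1.53 -1.24  2.09  2.14  0.78 -2.42]
A 0 40 OK [ 1.39  1.46 -1.1   2.12  2.39  0.61 -2.66]
A 0 50 OK [ 1.57  1.88 -1.47  2.15  2.31  0.87 -2.19]
A 1 0 OK [ 0.76  1.03 -0.43  1.78  0.82  0.51  1.46]
A 1 10 OK [ 0.76  1.   -0.31  1.89  0.77  0.2   1.52]
A 1 20 OK [ 0.93  1.05 -0.49  1.99  1.99  0.17  0.41]
A 1 25 OK [ 1.01  1.08 -0.56  2.03  2.45  0.22  0.02]
A 1 30 OK [ 1.13  1.17 -0.72  2.06  2.49  0.33  0.08]
A 1 35 OK [ 1.01  1.1  -0.46  2.09  3.45  0.36 -0.91]
A 1 40 OK [ 1.26  1.28 -0.81  2.12  2.87  0.43 -0.13]
A 1 50 OK [ 1.28  1.32 -0.72  2.15  3.43  0.53 -0.58]
B 0 0 OK [-0.22  0.92  0.05  2.03 -0.2   0.2  -0.71]
B 0 10 OK [ 0.56  1.4  -1.28  2.13  1.7   1.09 -2.31]
B 0 20 OK [ 0.63  1.39 -1.21  2.21  1.9   0.91 -2.42]
B 0 25 OK [ 0.61  1.3  -1.05  2.25  2.11  0.69 -2.6 ]
B 0 30 OK [ 0.69  1.39 
[... 2432 characters left out ...]
- 0 30 OK [ 0.74  1.15 -0.76  2.12  2.25  0.22 -2.55]
C- 0 35 OK [ 0.81  1.22 -0.82  2.13  2.44  0.23 -2.66]
C- 0 40 OK [ 0.89  1.29 -0.89  2.14  2.52  0.25 -2.66]
C- 0 50 OK [ 1.03  1.45 -1.    2.14  2.61  0.25 -2.58]
C- 1 0 OK [ 0.09  0.94 -0.1   1.93  0.28  0.29  2.18]
C- 1 10 OK [ 0.34  0.96 -0.37  2.01  0.93  0.19  1.64]
C- 1 20 OK [ 0.41  0.98 -0.35  2.07  3.89  0.04 -1.24]
C- 1 25 OK [ 0.63  1.08 -0.64  2.09  2.13  0.17  0.63]
C- 1 30 OK [ 0.71  1.13 -0.71  2.12  2.41  0.19  0.43]
C- 1 35 OK [ 0.73  1.15 -0.67  2.13  3.11  0.18 -0.22]
C- 1 40 OK [ 0.62  1.1  -0.42  2.14  4.11  0.37 -1.23]
C- 1 50 OK [ 0.81  1.24 -0.6   2.14  4.09  0.38 -1.04]
real	0m47.749s
user	0m47.857s
sys	0m0.204s
```

```bash
cat > path.py <<'E'
from kin import *
from plant import r
def rows(qs,n):
    """joint waypoints -> rows (units), n rows per leg; prints tcp z and tool dir"""
    P,R=None,None
    q=[np.array(x,float) for x in qs];out=[]
    for a,b,k in zip(q,q[1:],n):
        for i in range(k):
            p0,R0=fk(a+(b-a)*i/k,p_,s_);p1,R1=fk(a+(b-a)*(i+1)/k,p_,s_)
            w=np.degrees((R1*R0.inv()).as_rotvec());out.append(((p1-p0)/.03,w/60,np.linalg.norm(w),p1,R1.apply([0,0,1])))
    for i,(t,w,n_,p,z) in enumerate(out):print(i,t.round(2),w.round(3),"|%.1f|"%n_,p.round(3),z.round(2))
E
python3 - <<'E'
from path import *
q=r.get_state()["q"];P,R=fk(q,p_,s_);print("model err",P-r.get_state()["tool_pos"])
y=np.radians(5.2);t=np.radians(35)
g=np.array([.534,-.316,.0])+np.array([np.cos(y),np.sin(y),0])*(-.038+.011*np.sin(t));g[2]=.024-.011*np.cos(t)
Rg=rot(5.2,35,1);pre=g-.13*Rg.apply([0,0,1]);print("grasp tcp",g,"pre",pre)
c,qp=ik(pre,Rg,[[1.2,1.0,-.75,2.1,2.7,.4,-.15]]);print(c,qp.round(2))
c,qg=ik(g,Rg,[qp]);print(c,qg.round(2))
w1=np.array([1.2,.65,-.5,1.95,-.2,.6,-.1]);w2=np.array([1.2,.7,-.6,2.0,1.4,.6,-.1])
rows([q,w1,w2,qp],[8,14,10])
E
```

```text
model err [-0.00114955 -0.0012628   0.00245505]
grasp tcp [ 0.50243977 -0.31887221  0.01498933] pre [ 0.42818171 -0.32563022  0.12147909]
1.2074704768677303e-16 [ 1.32  0.95 -0.77  2.23  2.79  0.22 -0.2 ]
7.260798021499334e-10 [ 0.55  1.06  0.24  2.08  4.14  0.76 -1.85]
0 [0.27 0.18 0.37] [-0.006 -0.011  0.052] |3.2| [ 0.426 -0.372  0.172] [ 0.61  0.12 -0.78]
1 [0.15 0.22 0.32] [-0.004  0.001  0.054] |3.3| [ 0.431 -0.365  0.182] [ 0.6   0.15 -0.78]
2 [0.03 0.24 0.28] [-0.003  0.013  0.055] |3.4| [ 0.432 -0.358  0.19 ] [ 0.58  0.18 -0.79]
3 [-0.09  0.22  0.24] [-0.004  0.026  0.055] |3.6| [ 0.429 -0.352  0.197] [ 0.55  0.21 -0.81]
4 [-0.21  0.18  0.2 ] [-0.006  0.038  0.052] |3.9| [ 0.423 -0.346  0.203] [ 0.5   0.23 -0.83]
5 [-0.32  0.12  0.19] [-0.009  0.049  0.048] |4.2| [ 0.413 -0.342  0.209] [ 0.45  0.25 -0.86]
6 [-0.43  0.04  0.18] [-0.014  0.06   0.042] |4.5| [ 0.4   -0.341  0.215] [ 0.38  0.26 -0.89]
7 [-0.52 -0.06  0.2 ] [-0.021  0.069  0.035] |4.8| [ 0.385 -0.343  0.221] [ 0.31  0.25 -0.92]
8 [-0.44 -0.17 -0.26] [-0.053  0.029  0.093] |6.6| [ 0.371 -0.348  0.213] [ 0.26  0.22
[... 1491 characters left out ...]
 -0.486  0.171] [ 0.25 -0.39 -0.88]
25 [ 0.46  0.46 -0.32] [-0.005 -0.015  0.128] |7.7| [ 0.388 -0.472  0.161] [ 0.32 -0.36 -0.88]
26 [ 0.42  0.59 -0.3 ] [-0.001 -0.017  0.129] |7.8| [ 0.4   -0.454  0.152] [ 0.38 -0.31 -0.87]
27 [ 0.36  0.7  -0.27] [ 0.002 -0.019  0.13 ] |7.9| [ 0.411 -0.433  0.144] [ 0.44 -0.25 -0.86]
28 [ 0.29  0.8  -0.24] [ 0.004 -0.02   0.131] |8.0| [ 0.42  -0.409  0.137] [ 0.48 -0.19 -0.86]
29 [ 0.2   0.88 -0.21] [ 0.006 -0.021  0.131] |8.0| [ 0.426 -0.383  0.131] [ 0.52 -0.11 -0.84]
30 [ 0.1   0.94 -0.17] [ 0.007 -0.022  0.132] |8.0| [ 0.428 -0.355  0.126] [ 0.55 -0.03 -0.83]
31 [-0.01  0.97 -0.14] [ 0.006 -0.023  0.132] |8.0| [ 0.428 -0.326  0.121] [ 0.57  0.05 -0.82]
```

```bash
python3 - <<'E'
from path import *
q=r.get_state()["q"]
qp=np.array([1.32,.95,-.77,2.23,2.79,.22,-.2])
w0=[1.1,.6,-.5,1.9,-.7,.3,.2];w1=[.7,.5,-.5,1.9,-.2,.55,-.1];w2=[.7,.5,-.6,1.95,1.4,.55,-.1];w3=[.8,.65,-.75,2.1,2.6,.4,-.15]
rows([q,w0,w1,w2,w3,qp],[5,5,14,11,5])
E
```

```text
0 [ 0.71 -0.21  0.68] [-0.048 -0.005  0.035] |3.6| [ 0.439 -0.384  0.181] [ 0.61  0.07 -0.79]
1 [ 0.69 -0.13  0.78] [-0.048 -0.004  0.037] |3.6| [ 0.46  -0.387  0.205] [ 0.61  0.06 -0.79]
2 [ 0.66 -0.05  0.87] [-0.048 -0.003  0.038] |3.7| [ 0.48  -0.389  0.231] [ 0.61  0.04 -0.79]
3 [0.62 0.03 0.97] [-0.048 -0.002  0.037] |3.7| [ 0.499 -0.388  0.26 ] [ 0.61  0.02 -0.79]
4 [0.57 0.11 1.05] [-0.049 -0.001  0.036] |3.6| [ 0.516 -0.385  0.292] [ 0.61  0.01 -0.79]
5 [0.64 1.78 0.14] [-0.006  0.03   0.129] |7.9| [ 0.535 -0.331  0.296] [ 0.58  0.08 -0.81]
6 [0.39 1.73 0.11] [-0.012  0.037  0.125] |7.8| [ 0.547 -0.279  0.299] [ 0.53  0.14 -0.83]
7 [0.18 1.64 0.08] [-0.019  0.042  0.12 ] |7.7| [ 0.552 -0.23   0.301] [ 0.47  0.19 -0.86]
8 [-0.01  1.51  0.06] [-0.028  0.045  0.115] |7.6| [ 0.552 -0.185  0.303] [ 0.41  0.22 -0.89]
9 [-0.15  1.36  0.06] [-0.038  0.046  0.109] |7.5| [ 0.547 -0.144  0.305] [ 0.34  0.23 -0.91]
10 [-0.24 -0.34 -0.19] [-0.076  0.009  0.081] |6.7| [ 0.54  -0.155  0.299] [ 0.31  0.18 -0.93]
11 [-0.2  -0.37 -0.15] [-0.076  0.008  0.081] |6.7| [ 0.534 -0.166  0.295] [ 0.2
[... 1974 characters left out ...]
 -0.227  0.307] [ 0.72 -0.2  -0.66]
33 [ 0.07  0.47 -0.14] [-0.033 -0.002  0.093] |5.9| [ 0.634 -0.213  0.303] [ 0.74 -0.15 -0.66]
34 [ 0.03  0.5  -0.14] [-0.032 -0.003  0.093] |5.9| [ 0.635 -0.198  0.298] [ 0.75 -0.1  -0.65]
35 [-1.2  -1.36 -1.43] [ 0.061  0.063 -0.043] |5.9| [ 0.599 -0.239  0.255] [ 0.7  -0.09 -0.7 ]
36 [-1.35 -1.1  -1.32] [ 0.069  0.055 -0.043] |5.9| [ 0.559 -0.272  0.216] [ 0.66 -0.07 -0.75]
37 [-1.44 -0.84 -1.19] [ 0.076  0.045 -0.042] |5.9| [ 0.516 -0.297  0.18 ] [ 0.62 -0.04 -0.78]
38 [-1.48 -0.58 -1.05] [ 0.081  0.035 -0.042] |5.9| [ 0.471 -0.315  0.149] [ 0.59  0.   -0.81]
39 [-1.48 -0.33 -0.91] [ 0.085  0.024 -0.042] |5.9| [ 0.427 -0.325  0.121] [ 0.57  0.05 -0.82]
```

>>> drive_tool(
  targets=[
    {"tx": 0.4,"ty": 0.2,"tz": 0.9,"wx": -0.04,"wy": 0.0,"wz": 0.04,"claw": 1.0},
    {"tx": 0.4,"ty": 0.2,"tz": 1.0,"wx": -0.04,"wy": 0.0,"wz": 0.04,"claw": 1.0},
    {"tx": 0.4,"ty": 0.6,"tz": 1.0,"wx": -0.04,"wy": 0.01,"wz": 0.06,"claw": 1.0},
    {"tx": 0.5,"ty": 1.0,"tz": 0.8,"wx": -0.04,"wy": 0.03,"wz": 0.1,"claw": 1.0},
    {"tx": 0.5,"ty": 1.0,"tz": 0.5,"wx": -0.04,"wy": 0.03,"wz": 0.11,"claw": 1.0},
    {"tx": 0.5,"ty": 1.0,"tz": 0.2,"wx": -0.04,"wy": 0.04,"wz": 0.12,"claw": 1.0},
    {"tx": 0.5,"ty": 1.0,"tz": 0.2,"wx": -0.04,"wy": 0.05,"wz": 0.12,"claw": 1.0},
    {"tx": 0.5,"ty": 1.0,"tz": 0.2,"wx": -0.04,"wy": 0.05,"wz": 0.12,"claw": 1.0},
  ],
)

```text
clock: 2.55
tool_pos: [0.53, -0.1951, 0.3031]
eef_rot: [0.878, 0.445, 0.174, -0.025]
contact_force: [1.6, 0.3, -0.5]
opening: 1.003
finger_force: 0.0
```

```bash
python3 - <<'E'
from path import *
s=r.get_state();q=s["q"];print(s["tool_pos"],q.round(2),Ro.from_quat(s["eef_rot"]).apply([0,0,1]).round(2))
a=q[0]
w2=[a,.5,-.6,1.95,1.4,.55,-.1]
w3=[a+.1,.65,-.75,2.1,2.6,.4,-.15]
rows([q,w2,w3],[16,10])
E
```

```text
[ 0.53000862 -0.19506051  0.30314549] [ 0.52  0.49 -0.12  1.86 -0.41  0.65  0.1 ] [ 0.28  0.2  -0.94]
0 [-0.27  0.03 -0.2 ] [-0.058  0.026  0.088] |6.5| [ 0.524 -0.198  0.288] [ 0.26  0.15 -0.96]
1 [-0.21 -0.02 -0.16] [-0.059  0.022  0.089] |6.5| [ 0.517 -0.198  0.283] [ 0.22  0.11 -0.97]
2 [-0.16 -0.06 -0.12] [-0.059  0.018  0.089] |6.5| [ 0.513 -0.2    0.28 ] [ 0.19  0.07 -0.98]
3 [-0.09 -0.09 -0.08] [-0.06   0.014  0.09 ] |6.5| [ 0.51  -0.203  0.278] [ 0.18  0.03 -0.98]
4 [-0.02 -0.1  -0.04] [-0.061  0.011  0.09 ] |6.6| [ 0.509 -0.206  0.277] [ 0.16 -0.02 -0.99]
5 [ 0.05 -0.11  0.  ] [-0.061  0.007  0.091] |6.6| [ 0.511 -0.209  0.277] [ 0.16 -0.07 -0.98]
6 [ 0.12 -0.11  0.04] [-0.061  0.003  0.091] |6.6| [ 0.514 -0.212  0.278] [ 0.17 -0.12 -0.98]
7 [ 0.18 -0.09  0.08] [-0.061 -0.     0.092] |6.6| [ 0.52  -0.215  0.28 ] [ 0.18 -0.16 -0.97]
8 [ 0.25 -0.06  0.12] [-0.06  -0.004  0.092] |6.6| [ 0.527 -0.217  0.284] [ 0.2  -0.2  -0.96]
9 [ 0.31 -0.02  0.15] [-0.06  -0.007  0.093] |6.6| [ 0.536 -0.218  0.289] [ 0.23 -0.24 -0.94]
10 [0.36 0.02 0.19] [-0.059 -0.01   0.093] |6.7| [ 0.547 -
[... 743 characters left out ...]
 -0.173  0.327] [ 0.62 -0.29 -0.73]
19 [ 0.22  0.28 -0.11] [-0.045 -0.005  0.097] |6.4| [ 0.647 -0.164  0.324] [ 0.65 -0.26 -0.71]
20 [ 0.19  0.34 -0.12] [-0.042 -0.006  0.099] |6.5| [ 0.653 -0.154  0.32 ] [ 0.68 -0.22 -0.7 ]
21 [ 0.15  0.4  -0.13] [-0.04  -0.006  0.1  ] |6.5| [ 0.658 -0.142  0.316] [ 0.7  -0.18 -0.69]
22 [ 0.1   0.45 -0.14] [-0.039 -0.007  0.101] |6.5| [ 0.661 -0.129  0.312] [ 0.73 -0.13 -0.68]
23 [ 0.05  0.49 -0.15] [-0.037 -0.007  0.102] |6.5| [ 0.662 -0.114  0.308] [ 0.74 -0.08 -0.67]
24 [-0.    0.52 -0.15] [-0.035 -0.008  0.102] |6.5| [ 0.662 -0.099  0.303] [ 0.75 -0.03 -0.66]
25 [-0.06  0.54 -0.16] [-0.034 -0.009  0.103] |6.5| [ 0.66  -0.082  0.298] [ 0.76  0.03 -0.65]
```

>>> drive_tool(
  targets=[
    {"tx": -0.3,"ty": 0.0,"tz": -0.2,"wx": -0.07,"wy": 0.03,"wz": 0.11,"claw": 1.0},
    {"tx": -0.2,"ty": -0.1,"tz": -0.2,"wx": -0.07,"wy": 0.02,"wz": 0.11,"claw": 1.0},
    {"tx": -0.1,"ty": -0.1,"tz": -0.1,"wx": -0.07,"wy": 0.02,"wz": 0.11,"claw": 1.0},
    {"tx": 0.0,"ty": -0.1,"tz": 0.0,"wx": -0.07,"wy": 0.01,"wz": 0.11,"claw": 1.0},
    {"tx": 0.1,"ty": -0.1,"tz": 0.0,"wx": -0.07,"wy": 0.005,"wz": 0.11,"claw": 1.0},
    {"tx": 0.2,"ty": -0.1,"tz": 0.1,"wx": -0.07,"wy": 0.0,"wz": 0.11,"claw": 1.0},
    {"tx": 0.3,"ty": 0.0,"tz": 0.1,"wx": -0.07,"wy": 0.0,"wz": 0.11,"claw": 1.0},
    {"tx": 0.4,"ty": 0.0,"tz": 0.2,"wx": -0.07,"wy": -0.01,"wz": 0.11,"claw": 1.0},
  ],
)

```text
clock: 3.35
tool_pos: [0.542, -0.2105, 0.2993]
eef_rot: [0.572, 0.807, -0.023, 0.143]
contact_force: [0.6, -0.7, 0.6]
opening: 0.999
finger_force: 0.0
```

```bash
python3 - <<'E'
from path import *
s=r.get_state();q=s["q"];print(s["tool_pos"],q.round(2),Ro.from_quat(s["eef_rot"]).apply([0,0,1]).round(2))
qp=np.array([1.32,.95,-.77,2.23,2.79,.22,-.2]);w=q+.5*(qp-q);w[5]=.45;w[1]=.6;w[0]=q[0]+.2
rows([q,w,qp],[9,9])
E
```

```text
[ 0.5420497  -0.2104956   0.29925947] [0.19 0.47 0.03 1.9  0.28 0.55 0.33] [ 0.2  -0.2  -0.96]
0 [-0.13 -0.23 -0.33] [-0.056  0.034  0.089] |6.6| [ 0.531 -0.205  0.279] [ 0.18 -0.25 -0.95]
1 [-0.05 -0.19 -0.29] [-0.053  0.028  0.092] |6.6| [ 0.53  -0.211  0.27 ] [ 0.18 -0.29 -0.94]
2 [ 0.03 -0.13 -0.26] [-0.049  0.023  0.096] |6.6| [ 0.53  -0.215  0.263] [ 0.18 -0.32 -0.93]
3 [ 0.1  -0.07 -0.23] [-0.044  0.017  0.099] |6.6| [ 0.534 -0.217  0.256] [ 0.2  -0.34 -0.92]
4 [ 0.17  0.01 -0.21] [-0.04   0.012  0.102] |6.6| [ 0.539 -0.216  0.249] [ 0.23 -0.36 -0.91]
5 [ 0.22  0.09 -0.2 ] [-0.035  0.008  0.105] |6.7| [ 0.545 -0.214  0.243] [ 0.26 -0.36 -0.89]
6 [ 0.25  0.18 -0.18] [-0.03   0.003  0.107] |6.7| [ 0.553 -0.208  0.238] [ 0.3  -0.36 -0.88]
7 [ 0.27  0.27 -0.17] [-0.025 -0.001  0.109] |6.7| [ 0.561 -0.2    0.233] [ 0.34 -0.35 -0.87]
8 [ 0.28  0.36 -0.16] [-0.021 -0.005  0.111] |6.8| [ 0.569 -0.19   0.228] [ 0.38 -0.32 -0.87]
9 [-0.3  -0.92 -0.64] [0.008 0.009 0.041] |2.6| [ 0.56  -0.217  0.209] [ 0.39 -0.3  -0.87]
10 [-0.39 -0.8  -0.61] [0.016 0.004 0.042] |2.7| [ 0.549 -0.241  0.19 ] [ 0.4  -0.27 -0.88]
11 [-0.46 -0.68 -0.57] [ 0.023 -0.001  0.042] |2.9| [ 0.535 -0.262  0.173] [ 0.41 -0.23 -0.88]
12 [-0.52 -0.57 -0.51] [ 0.028 -0.008  0.042] |3.1| [ 0.519 -0.279  0.158] [ 0.43 -0.18 -0.89]
13 [-0.56 -0.46 -0.43] [ 0.031 -0.015  0.042] |3.2| [ 0.503 -0.292  0.145] [ 0.45 -0.14 -0.88]
14 [-0.6  -0.37 -0.34] [ 0.032 -0.022  0.041] |3.4| [ 0.485 -0.304  0.135] [ 0.47 -0.09 -0.88]
15 [-0.62 -0.29 -0.25] [ 0.032 -0.029  0.04 ] |3.5| [ 0.466 -0.312  0.127] [ 0.5  -0.04 -0.86]
16 [-0.64 -0.23 -0.15] [ 0.029 -0.036  0.038] |3.6| [ 0.447 -0.319  0.123] [ 0.53  0.01 -0.85]
17 [-0.66 -0.18 -0.05] [ 0.024 -0.043  0.037] |3.7| [ 0.427 -0.325  0.121] [ 0.57  0.05 -0.82]
```

```bash
python3 - <<'E'
from path import *
q=r.get_state()["q"]
rows([q,[.35,.5,-.1,1.95,1.7,.6,0],[.5,.6,-.2,2.1,2.8,.5,-.15]],[9,7])
E
```

```text
0 [-0.22 -0.82  0.04] [-0.086  0.034  0.068] |6.9| [ 0.528 -0.223  0.29 ] [ 0.17 -0.29 -0.94]
1 [-0.13 -0.8   0.12] [-0.086  0.031  0.07 ] |6.9| [ 0.524 -0.247  0.293] [ 0.17 -0.36 -0.92]
2 [-0.04 -0.77  0.18] [-0.086  0.028  0.071] |6.9| [ 0.523 -0.27   0.299] [ 0.17 -0.43 -0.89]
3 [ 0.05 -0.73  0.24] [-0.085  0.025  0.073] |6.9| [ 0.525 -0.292  0.306] [ 0.18 -0.49 -0.85]
4 [ 0.14 -0.67  0.29] [-0.084  0.021  0.075] |6.9| [ 0.529 -0.312  0.315] [ 0.2  -0.55 -0.81]
5 [ 0.22 -0.6   0.33] [-0.083  0.018  0.077] |6.9| [ 0.536 -0.33   0.325] [ 0.24 -0.6  -0.76]
6 [ 0.3  -0.51  0.36] [-0.081  0.015  0.079] |6.9| [ 0.545 -0.345  0.336] [ 0.28 -0.64 -0.72]
7 [ 0.37 -0.41  0.38] [-0.079  0.012  0.082] |6.9| [ 0.556 -0.358  0.347] [ 0.32 -0.67 -0.67]
8 [ 0.43 -0.31  0.39] [-0.076  0.01   0.085] |6.9| [ 0.569 -0.367  0.359] [ 0.38 -0.69 -0.61]
9 [ 0.31 -0.04 -0.18] [-0.053  0.039  0.106] |7.5| [ 0.578 -0.368  0.353] [ 0.43 -0.68 -0.59]
10 [ 0.31  0.08 -0.24] [-0.047  0.039  0.109] |7.5| [ 0.587 -0.366  0.346] [ 0.48 -0.66 -0.58]
11 [ 0.29  0.2  -0.3 ] [-0.042  0.039  0.111] |7.5| [ 0.596 -0.36   0.337] [ 0.53 -0.63 -0.57]
12 [ 0.25  0.3  -0.35] [-0.037  0.04   0.113] |7.5| [ 0.604 -0.351  0.327] [ 0.58 -0.58 -0.57]
13 [ 0.19  0.4  -0.41] [-0.032  0.04   0.115] |7.6| [ 0.609 -0.339  0.315] [ 0.62 -0.53 -0.58]
14 [ 0.12  0.48 -0.45] [-0.027  0.04   0.117] |7.6| [ 0.613 -0.324  0.301] [ 0.66 -0.47 -0.59]
15 [ 0.03  0.56 -0.49] [-0.023  0.04   0.118] |7.6| [ 0.614 -0.308  0.287] [ 0.69 -0.4  -0.61]
```

>>> drive_tool(
  targets=[
    {"tx": -0.2,"ty": -0.8,"tz": 0.0,"wx": -0.1,"wy": 0.04,"wz": 0.08,"claw": 1.0},
    {"tx": -0.1,"ty": -0.8,"tz": 0.1,"wx": -0.1,"wy": 0.03,"wz": 0.08,"claw": 1.0},
    {"tx": 0.0,"ty": -0.7,"tz": 0.2,"wx": -0.1,"wy": 0.03,"wz": 0.09,"claw": 1.0},
    {"tx": 0.1,"ty": -0.7,"tz": 0.3,"wx": -0.1,"wy": 0.02,"wz": 0.09,"claw": 1.0},
    {"tx": 0.2,"ty": -0.6,"tz": 0.3,"wx": -0.1,"wy": 0.02,"wz": 0.09,"claw": 1.0},
    {"tx": 0.3,"ty": -0.5,"tz": 0.4,"wx": -0.1,"wy": 0.01,"wz": 0.1,"claw": 1.0},
    {"tx": 0.4,"ty": -0.4,"tz": 0.4,"wx": -0.09,"wy": 0.01,"wz": 0.1,"claw": 1.0},
    {"tx": 0.3,"ty": 0.0,"tz": -0.2,"wx": -0.05,"wy": 0.04,"wz": 0.12,"claw": 1.0},
  ],
)

```text
clock: 4.15
tool_pos: [0.5614, -0.342, 0.3416]
eef_rot: [0.212, 0.892, -0.295, 0.271]
contact_force: [0.4, -0.0, 0.3]
opening: 0.999
finger_force: 0.0
```

```bash
python3 - <<'E'
from path import *
s=r.get_state();q=s["q"];print(s["tool_pos"],q.round(2),Ro.from_quat(s["eef_rot"]).apply([0,0,1]).round(2))
qp=np.array([1.32,.95,-.77,2.23,2.79,.22,-.2]);w=q+.6*(qp-q);w[5]=.45;w[1]=.6
rows([q,w,qp],[6,8])
E
```

```text
[ 0.56136626 -0.3419629   0.34156363] [-0.2   0.59  0.66  2.06  1.63  0.21 -0.21] [ 0.36 -0.64 -0.68]
0 [-0.61 -0.72 -0.88] [0.008 0.077 0.034] |5.1| [ 0.511 -0.349  0.286] [ 0.28 -0.65 -0.71]
1 [-0.54 -0.62 -0.71] [0.01  0.058 0.042] |4.3| [ 0.495 -0.367  0.265] [ 0.26 -0.63 -0.73]
2 [-0.45 -0.53 -0.54] [0.011 0.038 0.049] |3.8| [ 0.481 -0.383  0.249] [ 0.27 -0.61 -0.75]
3 [-0.36 -0.46 -0.35] [0.008 0.018 0.054] |3.4| [ 0.47  -0.397  0.238] [ 0.28 -0.58 -0.76]
4 [-0.26 -0.42 -0.14] [ 0.003 -0.002  0.056] |3.4| [ 0.463 -0.41   0.234] [ 0.32 -0.56 -0.76]
5 [-0.17 -0.39  0.09] [-0.005 -0.02   0.058] |3.7| [ 0.457 -0.421  0.237] [ 0.37 -0.55 -0.75]
6 [-0.14  0.32 -0.98] [0.067 0.016 0.045] |5.0| [ 0.453 -0.412  0.208] [ 0.38 -0.48 -0.79]
7 [-0.15  0.38 -0.86] [0.069 0.007 0.044] |4.9| [ 0.448 -0.4    0.182] [ 0.39 -0.4  -0.83]
8 [-0.16  0.42 -0.72] [ 0.069 -0.002  0.042] |4.9| [ 0.444 -0.388  0.16 ] [ 0.41 -0.32 -0.85]
9 [-0.15  0.45 -0.58] [ 0.069 -0.011  0.041] |4.8| [ 0.439 -0.375  0.143] [ 0.43 -0.24 -0.87]
10 [-0.13  0.45 -0.42] [ 0.066 -0.021  0.04 ] |4.8| [ 0.436 -0.361  0.13 ] [ 0.46 -0.16 -0.87]
11 [-0.11  0.44 -0.26] [ 0.063 -0.03   0.038] |4.8| [ 0.432 -0.348  0.122] [ 0.49 -0.09 -0.87]
12 [-0.1   0.41 -0.1 ] [ 0.059 -0.039  0.036] |4.7| [ 0.429 -0.335  0.12 ] [ 0.53 -0.01 -0.85]
13 [-0.09  0.36  0.06] [ 0.053 -0.047  0.034] |4.7| [ 0.427 -0.325  0.121] [ 0.57  0.05 -0.82]
```

```bash
cat >> kin.py <<'E'
def go(pos,yaw,tilt,fl=1):
    from plant import r
    s=r.get_state();T=rot(yaw,tilt,fl);d=(np.array(pos)-s["tool_pos"])/.03;w=np.degrees((T*Ro.from_quat(s["eef_rot"]).inv()).as_rotvec())/60
    print("t %.2f"%s["clock"],"pos",s["tool_pos"].round(4),"F",s["contact_force"].round(1),"M",s["moment"].round(2),"q",s["q"].round(2));print("  d",d.round(3),"w",w.round(3),"|%.2f|"%np.linalg.norm(w))
E
python3 -c "
from kin import *
go((.43,-.325,.25),5.2,35);go((.43,-.325,.1215),5.2,35)"
```

```text
t 4.15 pos [ 0.5614 -0.342   0.3416] F [ 0.4 -0.   0.3] M [0.58 0.21 0.01] q [-0.2   0.59  0.66  2.06  1.63  0.21 -0.21]
  d [-4.379  0.565 -3.052] w [ 0.428 -0.     0.654] |0.78|
t 4.15 pos [ 0.5614 -0.342   0.3416] F [ 0.4 -0.   0.3] M [0.58 0.21 0.01] q [-0.2   0.59  0.66  2.06  1.63  0.21 -0.21]
  d [-4.379  0.565 -7.335] w [ 0.428 -0.     0.654] |0.78|
```

>>> drive_tool(
  targets=[
    {"tx": -0.6,"ty": 0.1,"tz": -0.4,"wx": 0.07,"wy": 0.0,"wz": 0.11,"claw": 1.0},
    {"tx": -0.6,"ty": 0.1,"tz": -0.4,"wx": 0.07,"wy": 0.0,"wz": 0.11,"claw": 1.0},
    {"tx": -0.6,"ty": 0.1,"tz": -0.4,"wx": 0.07,"wy": 0.0,"wz": 0.11,"claw": 1.0},
    {"tx": -0.6,"ty": 0.1,"tz": -0.4,"wx": 0.07,"wy": 0.0,"wz": 0.11,"claw": 1.0},
    {"tx": -0.7,"ty": 0.1,"tz": -0.4,"wx": 0.07,"wy": 0.0,"wz": 0.11,"claw": 1.0},
    {"tx": -0.7,"ty": 0.1,"tz": -0.5,"wx": 0.07,"wy": 0.0,"wz": 0.1,"claw": 1.0},
    {"tx": -0.6,"ty": 0.0,"tz": -0.5,"wx": 0.0,"wy": 0.0,"wz": 0.0,"claw": 1.0},
    {"tx": 0.0,"ty": 0.0,"tz": 0.0,"wx": 0.0,"wy": 0.0,"wz": 0.0,"claw": 1.0},
  ],
)

```text
clock: 4.95
tool_pos: [0.4669, -0.3386, 0.2641]
eef_rot: [0.061, 0.953, -0.106, 0.278]
contact_force: [0.4, 0.5, -0.0]
opening: 0.996
finger_force: 0.0
```

```bash
python3 -c "
from kin import *
go((.43,-.325,.1215),5.2,35);go((.5024,-.3189,.015),5.2,35)"
```

```text
t 4.95 pos [ 0.4669 -0.3386  0.2641] F [ 0.4  0.5 -0. ] M [ 0.27  0.35 -0.02] q [ 0.86  0.51 -0.39  2.24  2.64  0.2  -0.59]
  d [-1.23   0.453 -4.752] w [ 0.16  -0.033  0.259] |0.31|
t 4.95 pos [ 0.4669 -0.3386  0.2641] F [ 0.4  0.5 -0. ] M [ 0.27  0.35 -0.02] q [ 0.86  0.51 -0.39  2.24  2.64  0.2  -0.59]
  d [ 1.184  0.657 -8.302] w [ 0.16  -0.033  0.259] |0.31|
```

>>> drive_tool(
  targets=[
    {"tx": -0.2,"ty": 0.1,"tz": -0.4,"wx": 0.04,"wy": -0.01,"wz": 0.06,"claw": 1.0},
    {"tx": -0.2,"ty": 0.1,"tz": -0.6,"wx": 0.04,"wy": -0.01,"wz": 0.06,"claw": 1.0},
    {"tx": -0.2,"ty": 0.1,"tz": -0.7,"wx": 0.04,"wy": -0.01,"wz": 0.06,"claw": 1.0},
    {"tx": -0.2,"ty": 0.1,"tz": -0.7,"wx": 0.04,"wy": 0.0,"wz": 0.08,"claw": 1.0},
    {"tx": -0.2,"ty": 0.05,"tz": -0.7,"wx": 0.0,"wy": 0.0,"wz": 0.0,"claw": 1.0},
    {"tx": -0.2,"ty": 0.0,"tz": -0.7,"wx": 0.0,"wy": 0.0,"wz": 0.0,"claw": 1.0},
    {"tx": 0.0,"ty": 0.0,"tz": -0.7,"wx": 0.0,"wy": 0.0,"wz": 0.0,"claw": 1.0},
    {"tx": 0.0,"ty": 0.0,"tz": 0.0,"wx": 0.0,"wy": 0.0,"wz": 0.0,"claw": 1.0},
  ],
)

```text
clock: 5.75
tool_pos: [0.4353, -0.3237, 0.1287]
eef_rot: [-0.046, 0.953, 0.015, 0.299]
contact_force: [0.1, 0.3, -0.2]
opening: 1.004
finger_force: 0.0
```

```bash
python3 -c "
from kin import *
go((.5024,-.3189,.015),5.2,35)"
```

```text
t 5.75 pos [ 0.4353 -0.3237  0.1287] F [ 0.1  0.3 -0.2] M [-0.03  0.43  0.02] q [ 1.24  0.9  -0.7   2.26  2.99  0.27 -0.46]
  d [ 2.236  0.16  -3.791] w [-0.    -0.003 -0.006] |0.01|
```

Orientation is right. Moving in along the tool axis, then closing.

>>> drive_tool(
  targets=[
    {"tx": 0.25,"ty": 0.02,"tz": -0.4,"wx": 0.0,"wy": 0.0,"wz": -0.006,"claw": 1.0},
    {"tx": 0.35,"ty": 0.02,"tz": -0.6,"wx": 0.0,"wy": 0.0,"wz": 0.0,"claw": 1.0},
    {"tx": 0.4,"ty": 0.03,"tz": -0.7,"wx": 0.0,"wy": 0.0,"wz": 0.0,"claw": 1.0},
    {"tx": 0.4,"ty": 0.03,"tz": -0.7,"wx": 0.0,"wy": 0.0,"wz": 0.0,"claw": 1.0},
    {"tx": 0.4,"ty": 0.03,"tz": -0.7,"wx": 0.0,"wy": 0.0,"wz": 0.0,"claw": 1.0},
    {"tx": 0.3,"ty": 0.02,"tz": -0.45,"wx": 0.0,"wy": 0.0,"wz": 0.0,"claw": 1.0},
    {"tx": 0.14,"ty": 0.01,"tz": -0.2,"wx": 0.0,"wy": 0.0,"wz": 0.0,"claw": 1.0},
    {"tx": 0.0,"ty": 0.0,"tz": 0.0,"wx": 0.0,"wy": 0.0,"wz": 0.0,"claw": 1.0},
  ],
)

```text
clock: 6.55
tool_pos: [0.5032, -0.3196, 0.0182]
eef_rot: [-0.043, 0.953, 0.013, 0.3]
contact_force: [-0.0, 0.4, 0.6]
opening: 0.998
finger_force: 0.0
```

```bash
python3 - <<'E'
from kin import *
import cv2
from plant import vision
go((.5024,-.3189,.015),5.2,35)
s=vision.snapshot("side");cv2.imwrite("pics/s2.png",cv2.resize(s["image"][120:200,250:370],(720,480),interpolation=cv2.INTER_CUBIC))
E
```

```text
t 6.55 pos [ 0.5032 -0.3196  0.0182] F [-0.   0.4  0.6] M [0.1  0.4  0.03] q [ 1.09  1.14 -0.63  2.15  2.99  0.43 -0.43]
  d [-0.026  0.023 -0.106] w [0.002 0.    0.001] |0.00|
```

View pics/s2.png

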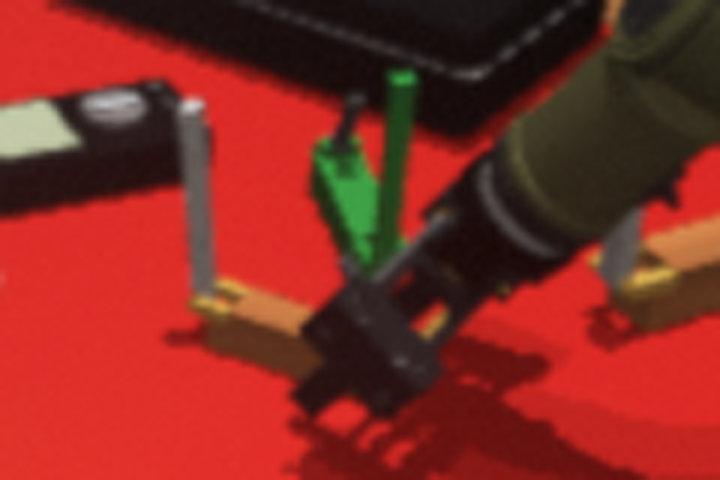

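The gripper straddles the stock at crop (330,330), and the blade at (195,190) and the green tool are clear. Next: close, then lift.

>>> drive_tool(
  targets=[
    {"tx": 0.0,"ty": 0.0,"tz": -0.05,"wx": 0.0,"wy": 0.0,"wz": 0.0,"claw": -1.0},
    {"tx": 0.0,"ty": 0.0,"tz": 0.0,"wx": 0.0,"wy": 0.0,"wz": 0.0,"claw": -1.0},
    {"tx": 0.0,"ty": 0.0,"tz": 0.0,"wx": 0.0,"wy": 0.0,"wz": 0.0,"claw": -1.0},
    {"tx": 0.0,"ty": 0.0,"tz": 0.0,"wx": 0.0,"wy": 0.0,"wz": 0.0,"claw": -1.0},
    {"tx": 0.0,"ty": 0.0,"tz": 0.0,"wx": 0.0,"wy": 0.0,"wz": 0.0,"claw": -1.0},
    {"tx": 0.0,"ty": 0.0,"tz": 0.0,"wx": 0.0,"wy": 0.0,"wz": 0.0,"claw": -1.0},
    {"tx": 0.0,"ty": 0.0,"tz": 0.0,"wx": 0.0,"wy": 0.0,"wz": 0.0,"claw": -1.0},
    {"tx": 0.0,"ty": 0.0,"tz": 0.0,"wx": 0.0,"wy": 0.0,"wz": 0.0,"claw": -1.0},
  ],
  force=55,
)

```text
clock: 7.4
tool_pos: [0.5021, -0.3199, 0.0163]
eef_rot: [-0.043, 0.953, 0.013, 0.3]
contact_force: [-0.8, 0.1, -0.2]
opening: 0.336
finger_force: 54.7
```

```bash
python3 - <<'E'
from kin import *
from h import stand
from plant import r
q=r.get_state()["q"]
for x,y in((-.07,.05),(0.0044,.05),(-.06,-.05),(.0044,-.05)):
    for z in(.0163,.15):
        for t in(30,35):
            P=np.array(stand(x-.0317,y,z))
            c,qq=ik(P,rot(48,t,1),[q-[.7,0,0,0,0,0,0],[.77,1.31,-.98,2.37,2.38,.64,.43],[.5,1.1,-.6,2.3,3.1,.5,-.4],[.34,1.19,0,2.4,4.1,1.0,-1.1]]);print(x,y,z,t,P.round(4),"%.0e"%c,qq.round(2))
go(stand(-.07-.0317,.05,.15),48,35)
E
```

```text
-0.07 0.05 0.0163 30 [0.4578 0.0129 0.0283] 4e-10 [ 0.78  1.31 -0.98  2.37  2.38  0.63  0.43]
-0.07 0.05 0.0163 35 [0.4578 0.0129 0.0283] 6e-07 [ 0.64  1.16 -0.63  2.39  3.17  0.49 -0.34]
-0.07 0.05 0.15 30 [0.4578 0.0129 0.162 ] 2e-17 [ 0.66  0.78 -0.75  2.37  2.76  0.14 -0.19]
-0.07 0.05 0.15 35 [0.4578 0.0129 0.162 ] 2e-06 [ 0.72  0.82 -0.78  2.39  3.15  0.19 -0.52]
0.0044 0.05 0.0163 30 [0.5076 0.0682 0.0283] 6e-08 [ 0.41  1.09 -0.6   2.26  2.97  0.4  -0.38]
0.0044 0.05 0.0163 35 [0.5076 0.0682 0.0283] 1e-07 [ 0.48  1.15 -0.64  2.29  3.1   0.48 -0.42]
0.0044 0.05 0.15 30 [0.5076 0.0682 0.162 ] 3e-15 [ 0.46  0.77 -0.67  2.26  2.78  0.11 -0.35]
0.0044 0.05 0.15 35 [0.5076 0.0682 0.162 ] 3e-17 [ 0.33  0.73 -0.4   2.3   4.01  0.31 -1.54]
-0.06 -0.05 0.0163 30 [ 0.5388 -0.0466  0.0283] 3e-11 [ 0.62  1.07 -0.57  2.11  3.2   0.13 -0.41]
-0.06 -0.05 0.0163 35 [ 0.5388 -0.0466  0.0283] 7e-16 [ 0.74  1.15 -0.7   2.13  2.97  0.18 -0.08]
-0.06 -0.05 0.15 30 [ 0.5388 -0.0466  0.162 ] 2e-17 [ 0.75  0.84 -0.78  2.11  0.62  0.15  2.05]
-0.06 -0.05 0.15 35 [ 0.5388 -0.0466  0.162 ] 2e-15 [ 0.85  0.92 -0.9   2.13  1.08  0.13  1.65]
0.0044 -0.05 0.0163 30 [0.5819 0.0013 0.0283] 1e-16 [ 0.48  1.07 -0.53  2.03  3.27  0.12 -0.6 ]
0.0044 -0.05 0.0163 35 [0.5819 0.0013 0.0283] 2e-16 [ 0.59  1.14 -0.65  2.06  3.11  0.17 -0.35]
0.0044 -0.05 0.15 30 [0.5819 0.0013 0.162 ] 6e-18 [ 0.67  0.9  -0.88  2.03  1.03  0.24  1.56]
0.0044 -0.05 0.15 35 [0.5819 0.0013 0.162 ] 4e-15 [ 0.8   1.04 -1.09  2.06  1.44  0.33  1.23]
t 7.40 pos [ 0.5021 -0.3199  0.0163] F [-0.8  0.1 -0.2] M [-0.01  0.43  0.04] q [ 1.09  1.14 -0.63  2.15  2.99  0.44 -0.43]
  d [-1.478 11.091  4.857] w [0.001 0.    0.715] |0.71|
```

>>> drive_tool(
  targets=[
    {"tx": 0.0,"ty": 0.0,"tz": 0.4,"wx": 0.0,"wy": 0.0,"wz": 0.0,"claw": -1.0},
    {"tx": 0.0,"ty": 0.0,"tz": 0.8,"wx": 0.0,"wy": 0.0,"wz": 0.0,"claw": -1.0},
    {"tx": 0.0,"ty": 0.0,"tz": 1.0,"wx": 0.0,"wy": 0.0,"wz": 0.0,"claw": -1.0},
    {"tx": -0.1,"ty": 0.2,"tz": 1.0,"wx": 0.0,"wy": 0.0,"wz": 0.0,"claw": -1.0},
    {"tx": -0.1,"ty": 0.5,"tz": 0.8,"wx": 0.0,"wy": 0.0,"wz": 0.0,"claw": -1.0},
    {"tx": -0.1,"ty": 0.8,"tz": 0.5,"wx": 0.0,"wy": 0.0,"wz": 0.0,"claw": -1.0},
    {"tx": -0.1,"ty": 0.9,"tz": 0.3,"wx": 0.0,"wy": 0.0,"wz": 0.05,"claw": -1.0},
    {"tx": -0.1,"ty": 0.9,"tz": 0.0,"wx": 0.0,"wy": 0.0,"wz": 0.08,"claw": -1.0},
  ],
)

```text
clock: 8.2
tool_pos: [0.4863, -0.2188, 0.1616]
eef_rot: [-0.11, 0.947, 0.033, 0.298]
contact_force: [0.3, 0.0, -3.8]
opening: 0.337
finger_force: 54.8
```

>>> drive_tool(
  targets=[
    {"tx": -0.1,"ty": 0.9,"tz": 0.0,"wx": 0.0,"wy": 0.0,"wz": 0.08,"claw": -1.0},
    {"tx": -0.1,"ty": 0.9,"tz": 0.0,"wx": 0.0,"wy": 0.0,"wz": 0.08,"claw": -1.0},
    {"tx": -0.1,"ty": 0.9,"tz": 0.0,"wx": 0.0,"wy": 0.0,"wz": 0.08,"claw": -1.0},
    {"tx": -0.1,"ty": 0.9,"tz": 0.0,"wx": 0.0,"wy": 0.0,"wz": 0.08,"claw": -1.0},
    {"tx": -0.2,"ty": 0.9,"tz": 0.0,"wx": 0.0,"wy": 0.0,"wz": 0.08,"claw": -1.0},
    {"tx": -0.2,"ty": 0.9,"tz": 0.0,"wx": 0.0,"wy": 0.0,"wz": 0.08,"claw": -1.0},
    {"tx": -0.2,"ty": 0.9,"tz": 0.0,"wx": 0.0,"wy": 0.0,"wz": 0.08,"claw": -1.0},
    {"tx": 0.0,"ty": 0.6,"tz": 0.0,"wx": 0.0,"wy": 0.0,"wz": 0.0,"claw": -1.0},
  ],
)

```text
clock: 9.0
tool_pos: [0.4569, -0.0119, 0.16]
eef_rot: [-0.379, 0.875, 0.119, 0.276]
contact_force: [-0.2, 0.8, -3.5]
opening: 0.335
finger_force: 54.7
```

```bash
python3 - <<'E'
from kin import *
from h import stand
go(stand(-.1017,.05,.0215),48,35)
E
```

```text
t 9.00 pos [ 0.4569 -0.0119  0.16  ] F [-0.2  0.8 -3.5] M [-0.78  0.66  0.01] q [ 0.76  0.83 -0.81  2.43  3.01  0.28 -0.37]
  d [ 0.028  0.826 -4.216] w [0.    0.001 0.02 ] |0.02|
```

>>> drive_tool(
  targets=[
    {"tx": 0.0,"ty": 0.3,"tz": -0.2,"wx": 0.0,"wy": 0.0,"wz": 0.01,"claw": -1.0},
    {"tx": 0.03,"ty": 0.3,"tz": -0.5,"wx": 0.0,"wy": 0.0,"wz": 0.01,"claw": -1.0},
    {"tx": 0.0,"ty": 0.2,"tz": -0.8,"wx": 0.0,"wy": 0.0,"wz": 0.0,"claw": -1.0},
    {"tx": 0.0,"ty": 0.0,"tz": -0.9,"wx": 0.0,"wy": 0.0,"wz": 0.0,"claw": -1.0},
    {"tx": 0.0,"ty": 0.0,"tz": -0.9,"wx": 0.0,"wy": 0.0,"wz": 0.0,"claw": -1.0},
    {"tx": 0.0,"ty": 0.0,"tz": -0.5,"wx": 0.0,"wy": 0.0,"wz": 0.0,"claw": -1.0},
    {"tx": 0.0,"ty": 0.0,"tz": -0.2,"wx": 0.0,"wy": 0.0,"wz": 0.0,"claw": -1.0},
    {"tx": 0.0,"ty": 0.0,"tz": 0.0,"wx": 0.0,"wy": 0.0,"wz": 0.0,"claw": -1.0},
  ],
)

```text
clock: 9.8
tool_pos: [0.458, 0.0101, 0.0392]
eef_rot: [-0.386, 0.872, 0.121, 0.275]
contact_force: [-1.1, -0.3, -3.9]
opening: 0.334
finger_force: 54.8
```

```bash
python3 - <<'E'
from kin import *
from h import *
import kin,cv2
from plant import vision
kin.go(stand(-.1017,.05,.0163),48,35)
s=vision.snapshot("side");i=s["image"][150:270,160:320];cv2.imwrite("pics/s3.png",cv2.resize(i,(800,600),interpolation=cv2.INTER_CUBIC))
E
```

```text
t 9.80 pos [0.458  0.0101 0.0392] F [-1.1 -0.3 -3.9] M [-0.76  0.73 -0.01] q [ 0.63  1.15 -0.69  2.46  3.06  0.61 -0.28]
  d [-0.008  0.091 -0.363] w [ 0.001 -0.001  0.005] |0.01|
```

View pics/s3.png

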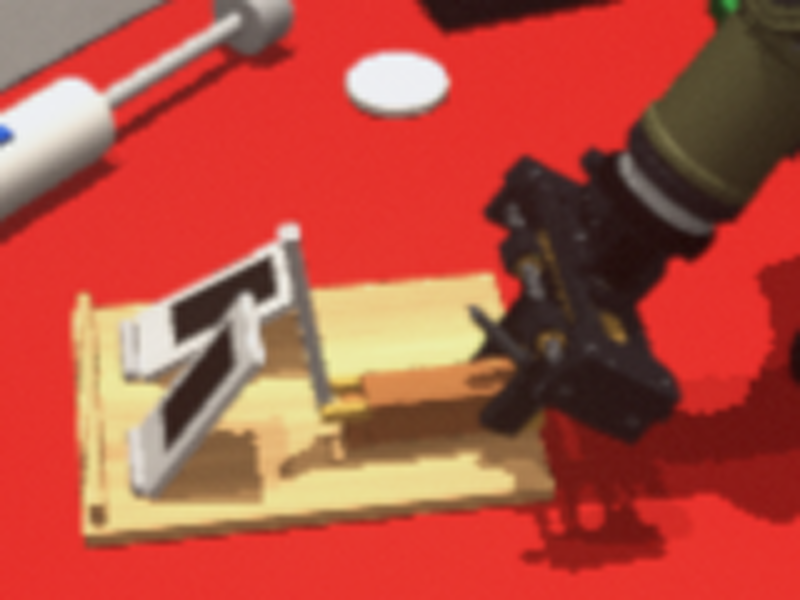

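The picture shows the bevel held over the board, in line with the left rest, with the blade upright at (305,310) and the raised lever at (495,325) clear of the fingers. I'll lower it and measure its alignment.

>>> drive_tool(
  targets=[
    {"tx": 0.0,"ty": 0.05,"tz": -0.1,"wx": 0.0,"wy": 0.0,"wz": 0.005,"claw": -1.0},
    {"tx": 0.0,"ty": 0.04,"tz": -0.1,"wx": 0.0,"wy": 0.0,"wz": 0.0,"claw": -1.0},
    {"tx": 0.0,"ty": 0.0,"tz": -0.1,"wx": 0.0,"wy": 0.0,"wz": 0.0,"claw": -1.0},
    {"tx": 0.0,"ty": 0.0,"tz": -0.05,"wx": 0.0,"wy": 0.0,"wz": 0.0,"claw": -1.0},
    {"tx": 0.0,"ty": 0.0,"tz": 0.0,"wx": 0.0,"wy": 0.0,"wz": 0.0,"claw": -1.0},
    {"tx": 0.0,"ty": 0.0,"tz": 0.0,"wx": 0.0,"wy": 0.0,"wz": 0.0,"claw": -1.0},
    {"tx": 0.0,"ty": 0.0,"tz": 0.0,"wx": 0.0,"wy": 0.0,"wz": 0.0,"claw": -1.0},
    {"tx": 0.0,"ty": 0.0,"tz": 0.0,"wx": 0.0,"wy": 0.0,"wz": 0.0,"claw": -1.0},
  ],
)

```text
clock: 10.65
tool_pos: [0.458, 0.0128, 0.0299]
eef_rot: [-0.388, 0.871, 0.122, 0.275]
contact_force: [0.2, 0.4, -3.6]
opening: 0.337
finger_force: 54.8
```

```bash
cat > meas.py <<'E'
from h import *
import kin
from plant import vision
a=np.radians(48);c0=np.array([.563,.055]);Rm=np.array([[np.cos(a),np.sin(a)],[-np.sin(a),np.cos(a)]])
def line(x,z):
    l=cv2.fitLine(np.c_[x,z].astype(np.float32),cv2.DIST_HUBER,0,.002,.001).ravel();return l
def meas(rests=(("good",.05),("new",-.05)),yb=.05,show=True):
    for n in("side","top"):
        s=vision.snapshot(n);W=world(s);H=hsv(s);ok=s["range_z"]>0;L=np.dstack([(W[...,:2]-c0)@Rm.T,W[...,2]-.012])
        for nm,y0 in rests:
            m=ok&(abs(L[...,1]-y0)<.028)&(L[...,2]>.02)&(L[...,2]<.13)&(L[...,0]<.1)&(L[...,0]>-.03)&(H[...,1]<60)&(H[...,2]>110)
            if m.sum()>20:
                l=line(L[m][:,0],L[m][:,2]);print(n,nm,m.sum(),"ang %.1f"%(np.degrees(np.arctan2(l[1],-l[0]))%180),"foot %.4f"%(l[2]-l[3]*l[0]/l[1]))
        m=ok&(abs(L[...,1]-yb)<.04)&(L[...,2]>.022)&(L[...,2]<.04)&(H[...,0]<20)&(H[...,0]>8)&(H[...,1]>130)&(abs(L[...,0])<.13)
        p=L[m]
        if len(p)>10:
            l=line(p[:,0],p[:,1]);print(n,"stock",len(p),"yaw rel %.1f"%np.degrees(np.arctan(l[1]/l[0])),"y at x=0 %.4f"%(l[3]-l[2]*l[1]/l[0]),"x",np.percentile(p[:,0],[2,98]).round(3),"y",np.percentile(p[:,1],[3,50,97]).round(3),"z %.4f"%np.median(p[:,2]))
    return s
E
python3 - <<'E'
from meas import *
kin.go(stand(-.1017,.05,.0163),48,35)
meas()
E
```

```text
t 10.65 pos [0.458  0.0128 0.0299] F [ 0.2  0.4 -3.6] M [-0.77  0.72 -0.03] q [ 0.62  1.17 -0.68  2.46  3.06  0.63 -0.27]
  d [-0.009  0.003 -0.052] w [0.001 0.001 0.   ] |0.00|
side good 231 ang 50.1 foot 0.1049
side new 88 ang 27.4 foot 0.1079
side stock 306 yaw rel 4.6 y at x=0 0.0630 x [-0.114 -0.013] y [0.036 0.057 0.071] z 0.0305
top good 99 ang 53.2 foot 0.1045
top new 139 ang 26.4 foot 0.1174
top stock 156 yaw rel -3.8 y at x=0 0.0487 x [-0.12  -0.015] y [0.036 0.053 0.064] z 0.0329
```

>>> drive_tool(
  targets=[
    {"tx": 0.0,"ty": 0.0,"tz": -0.04,"wx": 0.0,"wy": 0.0,"wz": 0.0,"claw": -1.0},
    {"tx": 0.07,"ty": 0.07,"tz": -0.02,"wx": 0.0,"wy": 0.0,"wz": 0.0,"claw": -1.0},
    {"tx": 0.2,"ty": 0.22,"tz": 0.0,"wx": 0.0,"wy": 0.0,"wz": 0.0,"claw": -1.0},
    {"tx": 0.2,"ty": 0.22,"tz": 0.0,"wx": 0.0,"wy": 0.0,"wz": 0.0,"claw": -1.0},
    {"tx": 0.2,"ty": 0.22,"tz": 0.0,"wx": 0.0,"wy": 0.0,"wz": 0.0,"claw": -1.0},
    {"tx": 0.2,"ty": 0.23,"tz": 0.0,"wx": 0.0,"wy": 0.0,"wz": 0.0,"claw": -1.0},
    {"tx": 0.2,"ty": 0.22,"tz": 0.0,"wx": 0.0,"wy": 0.0,"wz": 0.0,"claw": -1.0},
    {"tx": 0.13,"ty": 0.15,"tz": 0.0,"wx": 0.0,"wy": 0.0,"wz": 0.0,"claw": -1.0},
  ],
)

```text
clock: 11.55
tool_pos: [0.4943, 0.0535, 0.0283]
eef_rot: [-0.389, 0.871, 0.122, 0.275]
contact_force: [-3.9, -4.4, 4.7]
opening: 0.334
finger_force: 54.7
```

```bash
cat > st.py <<'E'
from meas import *
from plant import r
def st():
    s=r.get_state();L=Rm@(s["tool_pos"][:2]-c0);print("t %.2f stand xy %s z %.4f F stand x %.1f y %.1f z %.1f"%(s["clock"],L.round(4),s["tool_pos"][2]-.012,*(Rm@s["contact_force"][:2]),s["contact_force"][2]),"M",s["moment"].round(2),"q6 %.2f"%s["q"][5])
E
python3 - <<'E'
from st import *
st();kin.go(stand(.0044-.0317,.05,.0163),48,35)
E
```

```text
t 11.55 stand xy [-0.047  0.05 ] z 0.0163 F stand x -5.9 y -0.1 z 4.7 M [-0.68  0.52 -0.03] q6 0.61
t 11.55 pos [0.4943 0.0535 0.0283] F [-3.9 -4.4  4.7] M [-0.68  0.52 -0.03] q [ 0.51  1.16 -0.7   2.39  2.99  0.61 -0.31]
  d [0.441 0.488 0.002] w [ 0.001  0.001 -0.001] |0.00|
```

>>> drive_tool(
  targets=[
    {"tx": 0.07,"ty": 0.07,"tz": 0.02,"wx": 0.0,"wy": 0.0,"wz": 0.0,"claw": -1.0},
    {"tx": 0.07,"ty": 0.08,"tz": 0.0,"wx": 0.0,"wy": 0.0,"wz": 0.0,"claw": -1.0},
    {"tx": 0.07,"ty": 0.07,"tz": 0.0,"wx": 0.0,"wy": 0.0,"wz": 0.0,"claw": -1.0},
    {"tx": 0.07,"ty": 0.08,"tz": 0.0,"wx": 0.0,"wy": 0.0,"wz": 0.0,"claw": -1.0},
    {"tx": 0.03,"ty": 0.04,"tz": 0.0,"wx": 0.0,"wy": 0.0,"wz": 0.0,"claw": -1.0},
    {"tx": 0.03,"ty": 0.03,"tz": 0.0,"wx": 0.0,"wy": 0.0,"wz": 0.0,"claw": -1.0},
    {"tx": 0.03,"ty": 0.04,"tz": 0.0,"wx": 0.0,"wy": 0.0,"wz": 0.0,"claw": -1.0},
    {"tx": 0.0,"ty": 0.0,"tz": 0.0,"wx": 0.0,"wy": 0.0,"wz": 0.0,"claw": -1.0},
  ],
)

```text
clock: 12.35
tool_pos: [0.5053, 0.0652, 0.0286]
eef_rot: [-0.388, 0.871, 0.122, 0.275]
contact_force: [-0.4, 1.1, -4.2]
opening: 0.339
finger_force: 54.8
```

```bash
python3 - <<'E'
from st import *
st()
E
```

```text
t 12.35 stand xy [-0.031   0.0496] z 0.0166 F stand x 0.5 y 1.0 z -4.2 M [-0.72  0.68 -0.04] q6 0.60
```

>>> drive_tool(
  targets=[
    {"tx": 0.0,"ty": 0.0,"tz": -0.015,"wx": 0.0,"wy": 0.0,"wz": 0.0,"claw": -1.0},
    {"tx": 0.02,"ty": 0.025,"tz": 0.0,"wx": 0.0,"wy": 0.0,"wz": 0.0,"claw": -1.0},
    {"tx": 0.02,"ty": 0.025,"tz": 0.0,"wx": 0.0,"wy": 0.0,"wz": 0.0,"claw": -1.0},
    {"tx": 0.02,"ty": 0.025,"tz": 0.0,"wx": 0.0,"wy": 0.0,"wz": 0.0,"claw": -1.0},
    {"tx": 0.02,"ty": 0.025,"tz": 0.0,"wx": 0.0,"wy": 0.0,"wz": 0.0,"claw": -1.0},
    {"tx": 0.02,"ty": 0.02,"tz": 0.0,"wx": 0.0,"wy": 0.0,"wz": 0.0,"claw": -1.0},
    {"tx": 0.0,"ty": 0.0,"tz": 0.0,"wx": 0.0,"wy": 0.0,"wz": 0.0,"claw": -1.0},
    {"tx": 0.0,"ty": 0.0,"tz": 0.0,"wx": 0.0,"wy": 0.0,"wz": 0.0,"claw": -1.0},
  ],
)

```text
clock: 13.15
tool_pos: [0.5063, 0.0667, 0.0282]
eef_rot: [-0.388, 0.872, 0.121, 0.273]
contact_force: [-6.7, -11.3, 10.1]
opening: 0.335
finger_force: 54.7
```

```bash
python3 - <<'E'
from st import *
st()
E
```

```text
t 13.15 stand xy [-0.0292  0.0499] z 0.0162 F stand x -12.9 y -2.6 z 10.1 M [-1.22  0.62 -0.2 ] q6 0.60
```

```bash
python3 - <<'E'
from st import *
s=vision.snapshot("side");i=s["image"][180:270,165:285];cv2.imwrite("pics/s4.png",cv2.resize(i,(800,600),interpolation=cv2.INTER_CUBIC))
st()
E
```

```text
t 13.20 stand xy [-0.0292  0.0499] z 0.0162 F stand x -13.6 y -1.3 z 10.0 M [-1.22  0.61 -0.17] q6 0.60
```

View pics/s4.png

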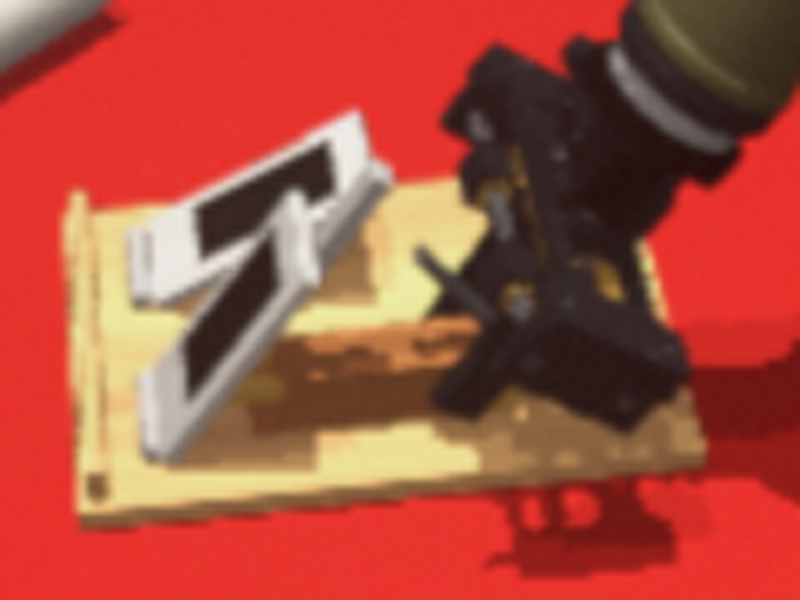

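The picture shows the blade lying along the underside of the left rest, with its tip at (385,170) and no gap. The lever at (460,280) is still raised. A last small nudge, then release.

>>> drive_tool(
  targets=[
    {"tx": 0.02,"ty": 0.025,"tz": 0.01,"wx": 0.0,"wy": 0.0,"wz": 0.0,"claw": -1.0},
    {"tx": 0.02,"ty": 0.02,"tz": 0.0,"wx": 0.0,"wy": 0.0,"wz": 0.0,"claw": -1.0},
    {"tx": 0.0,"ty": 0.0,"tz": 0.0,"wx": 0.0,"wy": 0.0,"wz": 0.0,"claw": -1.0},
    {"tx": 0.0,"ty": 0.0,"tz": 0.0,"wx": 0.0,"wy": 0.0,"wz": 0.0,"claw": -1.0},
    {"tx": 0.0,"ty": 0.0,"tz": 0.0,"wx": 0.0,"wy": 0.0,"wz": 0.0,"claw": -1.0},
    {"tx": 0.0,"ty": 0.0,"tz": 0.0,"wx": 0.0,"wy": 0.0,"wz": 0.0,"claw": -1.0},
    {"tx": 0.0,"ty": 0.0,"tz": 0.0,"wx": 0.0,"wy": 0.0,"wz": 0.0,"claw": -1.0},
    {"tx": 0.0,"ty": 0.0,"tz": 0.0,"wx": 0.0,"wy": 0.0,"wz": 0.0,"claw": -1.0},
  ],
)

```text
clock: 14.0
tool_pos: [0.5064, 0.0668, 0.0282]
eef_rot: [-0.387, 0.873, 0.12, 0.272]
contact_force: [-10.2, -14.7, 13.7]
opening: 0.336
finger_force: 54.7
```

```bash
python3 - <<'E'
from st import *
st()
E
```

```text
t 14.00 stand xy [-0.0291  0.05  ] z 0.0162 F stand x -17.7 y -2.3 z 13.7 M [-1.64  0.73 -0.31] q6 0.60
```

>>> drive_tool(
  targets=[
    {"tx": 0.0,"ty": 0.0,"tz": 0.0,"wx": 0.0,"wy": 0.0,"wz": 0.0,"claw": 0.8},
    {"tx": 0.0,"ty": 0.0,"tz": 0.0,"wx": 0.0,"wy": 0.0,"wz": 0.0,"claw": 0.8},
    {"tx": 0.0,"ty": 0.0,"tz": 0.0,"wx": 0.0,"wy": 0.0,"wz": 0.0,"claw": 0.8},
    {"tx": 0.0,"ty": 0.0,"tz": 0.0,"wx": 0.0,"wy": 0.0,"wz": 0.0,"claw": 0.8},
    {"tx": -0.1,"ty": -0.11,"tz": 0.22,"wx": 0.0,"wy": 0.0,"wz": 0.0,"claw": 0.8},
    {"tx": -0.2,"ty": -0.22,"tz": 0.42,"wx": 0.0,"wy": 0.0,"wz": 0.0,"claw": 0.8},
    {"tx": -0.3,"ty": -0.33,"tz": 0.62,"wx": 0.0,"wy": 0.0,"wz": 0.0,"claw": 0.8},
    {"tx": -0.3,"ty": -0.33,"tz": 0.62,"wx": 0.0,"wy": 0.0,"wz": 0.0,"claw": 0.8},
  ],
)

```text
clock: 14.8
tool_pos: [0.4812, 0.0398, 0.086]
eef_rot: [-0.388, 0.871, 0.122, 0.275]
contact_force: [0.6, 0.1, 0.4]
opening: 0.898
finger_force: 0.0
```

```bash
python3 - <<'E'
from st import *
st()
E
```

```text
t 14.80 stand xy [-0.066   0.0506] z 0.0740 F stand x 0.5 y -0.3 z 0.4 M [-0.28  0.25  0.03] q6 0.51
```

>>> drive_tool(
  targets=[
    {"tx": 0.0,"ty": 0.02,"tz": 0.5,"wx": 0.0,"wy": 0.0,"wz": 0.0,"claw": 0.8},
    {"tx": 0.0,"ty": 0.0,"tz": 0.7,"wx": 0.0,"wy": 0.0,"wz": 0.0,"claw": -1.0},
    {"tx": 0.0,"ty": 0.0,"tz": 0.0,"wx": 0.0,"wy": 0.0,"wz": 0.0,"claw": -1.0},
    {"tx": 0.0,"ty": 0.0,"tz": 0.0,"wx": 0.0,"wy": 0.0,"wz": 0.0,"claw": -1.0},
    {"tx": 0.0,"ty": 0.0,"tz": 0.0,"wx": 0.0,"wy": 0.0,"wz": 0.0,"claw": -1.0},
    {"tx": 0.0,"ty": 0.0,"tz": 0.0,"wx": 0.0,"wy": 0.0,"wz": 0.0,"claw": -1.0},
    {"tx": 0.0,"ty": 0.0,"tz": 0.0,"wx": 0.0,"wy": 0.0,"wz": 0.0,"claw": -1.0},
    {"tx": 0.0,"ty": 0.0,"tz": 0.0,"wx": 0.0,"wy": 0.0,"wz": 0.0,"claw": -1.0},
  ],
)

```text
clock: 15.6
tool_pos: [0.4821, 0.041, 0.1204]
eef_rot: [-0.388, 0.871, 0.122, 0.274]
contact_force: [0.1, -0.0, -0.4]
opening: 0.286
finger_force: 0.0
```

```bash
python3 - <<'E'
from st import *
st();meas(rests=())
kin.go(stand(-.022,.05,.0505),48,35)
E
```

```text
t 15.60 stand xy [-0.0645  0.0507] z 0.1084 F stand x 0.0 y -0.1 z -0.4 M [-0.29  0.28 -0.01] q6 0.43
side stock 319 yaw rel 2.2 y at x=0 0.0580 x [-0.049  0.055] y [0.038 0.058 0.07 ] z 0.0294
top stock 104 yaw rel 13.2 y at x=0 0.0531 x [-0.051  0.04 ] y [0.036 0.056 0.064] z 0.0312
t 15.70 pos [0.4822 0.041  0.1206] F [ 0.3 -0.5 -0.1] M [-0.26  0.29 -0.  ] q [ 0.58  0.93 -0.76  2.42  2.94  0.43 -0.36]
  d [ 0.964  1.037 -1.936] w [ 0.001  0.    -0.   ] |0.00|
```

>>> drive_tool(
  targets=[
    {"tx": 0.0,"ty": 0.0,"tz": 0.0,"wx": 0.0,"wy": 0.0,"wz": 0.0,"claw": -1.0},
    {"tx": 0.0,"ty": 0.0,"tz": 0.0,"wx": 0.0,"wy": 0.0,"wz": 0.0,"claw": -1.0},
    {"tx": 0.1,"ty": 0.1,"tz": -0.2,"wx": 0.0,"wy": 0.0,"wz": 0.0,"claw": -1.0},
    {"tx": 0.15,"ty": 0.16,"tz": -0.3,"wx": 0.0,"wy": 0.0,"wz": 0.0,"claw": -1.0},
    {"tx": 0.15,"ty": 0.16,"tz": -0.3,"wx": 0.0,"wy": 0.0,"wz": 0.0,"claw": -1.0},
    {"tx": 0.15,"ty": 0.16,"tz": -0.3,"wx": 0.0,"wy": 0.0,"wz": 0.0,"claw": -1.0},
    {"tx": 0.1,"ty": 0.12,"tz": -0.2,"wx": 0.0,"wy": 0.0,"wz": 0.0,"claw": -1.0},
    {"tx": 0.1,"ty": 0.1,"tz": -0.2,"wx": 0.0,"wy": 0.0,"wz": 0.0,"claw": -1.0},
  ],
)

```text
clock: 16.5
tool_pos: [0.5055, 0.0663, 0.0759]
eef_rot: [-0.389, 0.871, 0.122, 0.276]
contact_force: [-0.8, 0.4, 8.2]
opening: 0.006
finger_force: 3.2
```

```bash
python3 - <<'E'
from st import *
st();meas(rests=(("good",.05),))
kin.go(stand(-.022,.05,.0505),48,35)
E
```

```text
t 16.50 stand xy [-0.0301  0.0503] z 0.0639 F stand x -0.3 y 0.9 z 8.2 M [ 0.57 -0.29  0.04] q6 0.52
side good 220 ang 49.4 foot 0.1064
side stock 326 yaw rel 2.2 y at x=0 0.0598 x [-0.055  0.056] y [0.039 0.059 0.069] z 0.0296
top good 128 ang 50.8 foot 0.1070
top stock 61 yaw rel 13.8 y at x=0 0.0537 x [-0.011  0.039] y [0.036 0.057 0.064] z 0.0319
t 16.60 pos [0.5053 0.0662 0.0754] F [ 0.4  0.4 -0. ] M [-0.28  0.24 -0.01] q [ 0.49  1.04 -0.73  2.38  2.94  0.52 -0.35]
  d [ 0.193  0.199 -0.431] w [ 0.     0.001 -0.001] |0.00|
```

>>> drive_tool(
  targets=[
    {"tx": 0.05,"ty": 0.05,"tz": -0.1,"wx": 0.0,"wy": 0.0,"wz": 0.0,"claw": -1.0},
    {"tx": 0.05,"ty": 0.05,"tz": -0.1,"wx": 0.0,"wy": 0.0,"wz": 0.0,"claw": -1.0},
    {"tx": 0.05,"ty": 0.05,"tz": -0.1,"wx": 0.0,"wy": 0.0,"wz": 0.0,"claw": -1.0},
    {"tx": 0.04,"ty": 0.05,"tz": -0.1,"wx": 0.0,"wy": 0.0,"wz": 0.0,"claw": -1.0},
    {"tx": 0.0,"ty": 0.0,"tz": -0.05,"wx": 0.0,"wy": 0.0,"wz": 0.0,"claw": -1.0},
    {"tx": 0.0,"ty": 0.0,"tz": -0.05,"wx": 0.0,"wy": 0.0,"wz": 0.0,"claw": -1.0},
    {"tx": 0.0,"ty": 0.0,"tz": -0.05,"wx": 0.0,"wy": 0.0,"wz": 0.0,"claw": -1.0},
    {"tx": 0.0,"ty": 0.0,"tz": 0.0,"wx": 0.0,"wy": 0.0,"wz": 0.0,"claw": -1.0},
  ],
)

```text
clock: 17.4
tool_pos: [0.5097, 0.0713, 0.0614]
eef_rot: [-0.389, 0.87, 0.122, 0.276]
contact_force: [-7.8, -7.9, 24.4]
opening: 0.008
finger_force: 12.1
```

```bash
python3 - <<'E'
from st import *
st()
E
```

```text
t 17.40 stand xy [-0.0235  0.0505] z 0.0494 F stand x -11.0 y 0.5 z 24.4 M [ 0.41 -0.44 -0.02] q6 0.54
```

>>> drive_tool(
  targets=[
    {"tx": 0.0,"ty": 0.0,"tz": -0.04,"wx": 0.0,"wy": 0.0,"wz": 0.0,"claw": -1.0},
    {"tx": 0.0,"ty": 0.0,"tz": -0.03,"wx": 0.0,"wy": 0.0,"wz": 0.0,"claw": -1.0},
    {"tx": 0.0,"ty": 0.0,"tz": 0.0,"wx": 0.0,"wy": 0.0,"wz": 0.0,"claw": -1.0},
    {"tx": 0.0,"ty": 0.0,"tz": 0.15,"wx": 0.0,"wy": 0.0,"wz": 0.0,"claw": -1.0},
    {"tx": -0.1,"ty": -0.11,"tz": 0.22,"wx": 0.0,"wy": 0.0,"wz": 0.0,"claw": -1.0},
    {"tx": -0.3,"ty": -0.33,"tz": 0.6,"wx": 0.0,"wy": 0.0,"wz": 0.0,"claw": -1.0},
    {"tx": -0.4,"ty": -0.44,"tz": 0.7,"wx": 0.0,"wy": 0.0,"wz": 0.0,"claw": -1.0},
    {"tx": -0.4,"ty": -0.44,"tz": 0.5,"wx": 0.0,"wy": 0.0,"wz": 0.0,"claw": 1.0},
  ],
)

```text
clock: 18.2
tool_pos: [0.4739, 0.0308, 0.1229]
eef_rot: [-0.388, 0.871, 0.122, 0.275]
contact_force: [0.3, -1.0, 0.2]
opening: 0.073
finger_force: 0.0
```

```bash
python3 - <<'E'
from st import *
st()
s=vision.snapshot("side");i=s["image"][180:270,165:285];cv2.imwrite("pics/s5.png",cv2.resize(i,(800,600),interpolation=cv2.INTER_CUBIC))
H=hsv(s);W=world(s);L=np.dstack([(W[...,:2]-c0)@Rm.T,W[...,2]-.012])
m=(s["range_z"]>0)&(abs(L[...,1]-.05)<.02)&(L[...,0]>-.06)&(L[...,0]<.01)&(L[...,2]>.033)&(L[...,2]<.1)&(H[...,1]<90)
print("lever px",m.sum(),np.percentile(L[m],[5,50,95],axis=0).round(4) if m.any() else "")
E
```

```text
t 18.20 stand xy [-0.0776  0.05  ] z 0.1109 F stand x -0.5 y -0.9 z 0.2 M [-0.29  0.28 -0.01] q6 0.42
lever px 55 [[-0.047   0.0458  0.0365]
 [-0.0229  0.0525  0.0391]
 [-0.0005  0.0586  0.0418]]
```

View pics/s5.png

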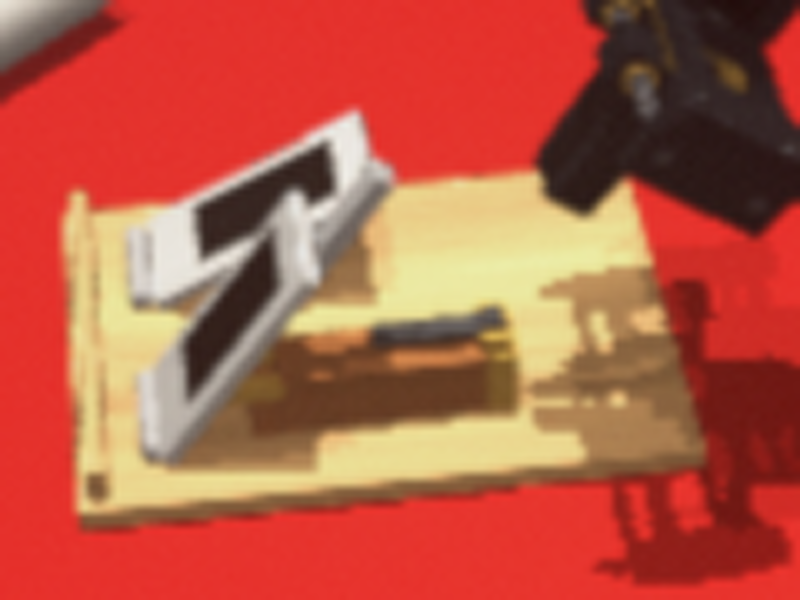

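The picture shows the lever lying flat on the stock at (440,328), about 39 mm above its underside, so it is locked. The blade still lies along the left rest. Opening and re-gripping.

>>> drive_tool(
  targets=[
    {"tx": 0.0,"ty": 0.0,"tz": 0.0,"wx": 0.0,"wy": 0.0,"wz": 0.0,"claw": 0.8},
    {"tx": 0.0,"ty": 0.0,"tz": 0.0,"wx": 0.0,"wy": 0.0,"wz": 0.0,"claw": 0.8},
    {"tx": 0.0,"ty": 0.0,"tz": 0.0,"wx": 0.0,"wy": 0.0,"wz": 0.0,"claw": 0.8},
    {"tx": 0.0,"ty": 0.0,"tz": 0.0,"wx": 0.0,"wy": 0.0,"wz": 0.0,"claw": 0.8},
    {"tx": 0.0,"ty": 0.0,"tz": 0.0,"wx": 0.0,"wy": 0.0,"wz": 0.0,"claw": 0.8},
    {"tx": -0.1,"ty": -0.11,"tz": -0.2,"wx": 0.0,"wy": 0.0,"wz": 0.0,"claw": 0.8},
    {"tx": -0.1,"ty": -0.11,"tz": -0.23,"wx": 0.0,"wy": 0.0,"wz": 0.0,"claw": 0.8},
    {"tx": 0.0,"ty": 0.0,"tz": 0.0,"wx": 0.0,"wy": 0.0,"wz": 0.0,"claw": 0.8},
  ],
)

```text
clock: 19.05
tool_pos: [0.4674, 0.024, 0.1081]
eef_rot: [-0.387, 0.872, 0.122, 0.274]
contact_force: [-0.8, 0.1, -0.8]
opening: 0.839
finger_force: 0.0
```

```bash
python3 - <<'E'
from st import *
st();kin.go(stand(-.0291,.05,.0175),48,35)
E
```

```text
t 19.05 stand xy [-0.087   0.0503] z 0.0961 F stand x -0.4 y 0.7 z -0.8 M [-0.32  0.21 -0.02] q6 0.46
t 19.05 pos [0.4674 0.024  0.1081] F [-0.8  0.1 -0.8] M [-0.32  0.21 -0.02] q [ 0.62  0.97 -0.75  2.45  2.98  0.46 -0.34]
  d [ 1.298  1.428 -2.619] w [ 0.001 -0.002  0.001] |0.00|
```

>>> drive_tool(
  targets=[
    {"tx": 0.1,"ty": 0.11,"tz": -0.2,"wx": 0.0,"wy": 0.0,"wz": 0.0,"claw": 0.8},
    {"tx": 0.2,"ty": 0.22,"tz": -0.4,"wx": 0.0,"wy": 0.0,"wz": 0.0,"claw": 0.8},
    {"tx": 0.25,"ty": 0.28,"tz": -0.5,"wx": 0.0,"wy": 0.0,"wz": 0.0,"claw": 0.8},
    {"tx": 0.25,"ty": 0.28,"tz": -0.5,"wx": 0.0,"wy": 0.0,"wz": 0.0,"claw": 0.8},
    {"tx": 0.25,"ty": 0.28,"tz": -0.5,"wx": 0.0,"wy": 0.0,"wz": 0.0,"claw": 0.8},
    {"tx": 0.15,"ty": 0.16,"tz": -0.32,"wx": 0.0,"wy": 0.0,"wz": 0.0,"claw": 0.8},
    {"tx": 0.1,"ty": 0.1,"tz": -0.2,"wx": 0.0,"wy": 0.0,"wz": 0.0,"claw": 0.8},
    {"tx": 0.0,"ty": 0.0,"tz": 0.0,"wx": 0.0,"wy": 0.0,"wz": 0.0,"claw": 0.8},
  ],
)

```text
clock: 19.85
tool_pos: [0.5077, 0.0681, 0.0301]
eef_rot: [-0.388, 0.871, 0.122, 0.275]
contact_force: [-0.7, 0.4, 0.5]
opening: 0.9
finger_force: 0.0
```

```bash
python3 - <<'E'
from st import *
st()
E
```

```text
t 19.85 stand xy [-0.0272  0.0499] z 0.0181 F stand x -0.1 y 0.8 z 0.5 M [-0.32  0.26  0.02] q6 0.60
```

>>> drive_tool(
  targets=[
    {"tx": 0.0,"ty": 0.0,"tz": 0.0,"wx": 0.0,"wy": 0.0,"wz": 0.0,"claw": -1.0},
    {"tx": 0.0,"ty": 0.0,"tz": 0.0,"wx": 0.0,"wy": 0.0,"wz": 0.0,"claw": -1.0},
    {"tx": 0.0,"ty": 0.0,"tz": 0.0,"wx": 0.0,"wy": 0.0,"wz": 0.0,"claw": -1.0},
    {"tx": 0.0,"ty": 0.0,"tz": 0.0,"wx": 0.0,"wy": 0.0,"wz": 0.0,"claw": -1.0},
    {"tx": 0.0,"ty": 0.0,"tz": 0.0,"wx": 0.0,"wy": 0.0,"wz": 0.0,"claw": -1.0},
    {"tx": 0.0,"ty": 0.0,"tz": 0.0,"wx": 0.0,"wy": 0.0,"wz": 0.0,"claw": -1.0},
    {"tx": 0.0,"ty": 0.0,"tz": 0.0,"wx": 0.0,"wy": 0.0,"wz": 0.0,"claw": -1.0},
    {"tx": 0.0,"ty": 0.0,"tz": 0.0,"wx": 0.0,"wy": 0.0,"wz": 0.0,"claw": -1.0},
  ],
  force=55,
)

```text
clock: 20.65
tool_pos: [0.5073, 0.0676, 0.0309]
eef_rot: [-0.388, 0.871, 0.122, 0.275]
contact_force: [-0.7, -0.8, 1.9]
opening: 0.334
finger_force: 54.9
```

```bash
python3 - <<'E'
from st import *
st()
E
```

```text
t 20.65 stand xy [-0.0279  0.0498] z 0.0189 F stand x -1.1 y -0.0 z 1.9 M [-0.24  0.22  0.08] q6 0.59
```

>>> drive_tool(
  targets=[
    {"tx": -0.05,"ty": -0.06,"tz": 0.0,"wx": 0.0,"wy": 0.0,"wz": 0.0,"claw": -1.0},
    {"tx": -0.15,"ty": -0.17,"tz": 0.05,"wx": 0.0,"wy": 0.0,"wz": 0.0,"claw": -1.0},
    {"tx": -0.3,"ty": -0.33,"tz": 0.1,"wx": 0.0,"wy": 0.0,"wz": 0.0,"claw": -1.0},
    {"tx": -0.4,"ty": -0.44,"tz": 0.2,"wx": 0.0,"wy": 0.0,"wz": 0.0,"claw": -1.0},
    {"tx": -0.4,"ty": -0.44,"tz": 0.1,"wx": 0.0,"wy": 0.0,"wz": 0.0,"claw": -1.0},
    {"tx": -0.3,"ty": -0.35,"tz": 0.0,"wx": 0.0,"wy": 0.0,"wz": 0.0,"claw": -1.0},
    {"tx": -0.1,"ty": -0.1,"tz": 0.0,"wx": 0.0,"wy": 0.0,"wz": 0.0,"claw": -1.0},
    {"tx": 0.3,"ty": -0.27,"tz": 0.0,"wx": 0.0,"wy": 0.0,"wz": 0.0,"claw": -1.0},
  ],
)

```text
clock: 21.45
tool_pos: [0.463, 0.003, 0.0439]
eef_rot: [-0.388, 0.871, 0.123, 0.273]
contact_force: [-0.6, 0.7, -4.1]
opening: 0.334
finger_force: 54.9
```

>>> drive_tool(
  targets=[
    {"tx": 0.4,"ty": -0.36,"tz": 0.0,"wx": 0.0,"wy": 0.0,"wz": 0.0,"claw": -1.0},
    {"tx": 0.5,"ty": -0.45,"tz": 0.0,"wx": 0.0,"wy": 0.0,"wz": 0.0,"claw": -1.0},
    {"tx": 0.5,"ty": -0.45,"tz": 0.0,"wx": 0.0,"wy": 0.0,"wz": 0.0,"claw": -1.0},
    {"tx": 0.4,"ty": -0.36,"tz": 0.0,"wx": 0.0,"wy": 0.0,"wz": 0.0,"claw": -1.0},
    {"tx": 0.3,"ty": -0.27,"tz": 0.0,"wx": 0.0,"wy": 0.0,"wz": 0.0,"claw": -1.0},
    {"tx": 0.1,"ty": -0.09,"tz": 0.0,"wx": 0.0,"wy": 0.0,"wz": 0.0,"claw": -1.0},
    {"tx": 0.0,"ty": 0.0,"tz": 0.0,"wx": 0.0,"wy": 0.0,"wz": 0.0,"claw": -1.0},
    {"tx": 0.0,"ty": 0.0,"tz": 0.0,"wx": 0.0,"wy": 0.0,"wz": 0.0,"claw": -1.0},
  ],
)

```text
clock: 22.25
tool_pos: [0.5305, -0.0558, 0.0442]
eef_rot: [-0.389, 0.871, 0.122, 0.274]
contact_force: [0.3, -0.1, -4.0]
opening: 0.335
finger_force: 54.9
```

```bash
python3 - <<'E'
from st import *
st();meas(yb=-.05);kin.go(stand(-.095,-.05,.0189),48,35)
E
```

```text
t 22.25 stand xy [-0.1041 -0.05  ] z 0.0322 F stand x 0.2 y -0.3 z -4.0 M [-0.79  0.71 -0.  ] q6 0.23
side good 145 ang 54.3 foot 0.0994
side new 163 ang 26.0 foot 0.1108
side stock 155 yaw rel -0.3 y at x=0 -0.0336 x [-0.127 -0.013] y [-0.053 -0.034 -0.021] z 0.0316
top good 97 ang 54.0 foot 0.1037
top new 157 ang 26.3 foot 0.1182
top stock 19 yaw rel 4.4 y at x=0 -0.0310 x [-0.104 -0.025] y [-0.062 -0.036 -0.034] z 0.0366
t 22.35 pos [ 0.5306 -0.0557  0.0442] F [-0.5  0.3 -3.2] M [-0.74  0.7   0.08] q [ 0.74  1.09 -0.68  2.19  3.11  0.23 -0.25]
  d [ 0.201  0.221 -0.444] w [ 0.    -0.    -0.002] |0.00|
```

>>> drive_tool(
  targets=[
    {"tx": 0.05,"ty": 0.05,"tz": -0.1,"wx": 0.0,"wy": 0.0,"wz": 0.0,"claw": -1.0},
    {"tx": 0.05,"ty": 0.06,"tz": -0.15,"wx": 0.0,"wy": 0.0,"wz": 0.0,"claw": -1.0},
    {"tx": 0.05,"ty": 0.05,"tz": -0.13,"wx": 0.0,"wy": 0.0,"wz": 0.0,"claw": -1.0},
    {"tx": 0.05,"ty": 0.06,"tz": -0.07,"wx": 0.0,"wy": 0.0,"wz": 0.0,"claw": -1.0},
    {"tx": 0.0,"ty": 0.0,"tz": 0.0,"wx": 0.0,"wy": 0.0,"wz": 0.0,"claw": -1.0},
    {"tx": 0.0,"ty": 0.0,"tz": 0.0,"wx": 0.0,"wy": 0.0,"wz": 0.0,"claw": -1.0},
    {"tx": 0.0,"ty": 0.0,"tz": 0.0,"wx": 0.0,"wy": 0.0,"wz": 0.0,"claw": -1.0},
    {"tx": 0.0,"ty": 0.0,"tz": 0.0,"wx": 0.0,"wy": 0.0,"wz": 0.0,"claw": -1.0},
  ],
)

```text
clock: 23.15
tool_pos: [0.5377, -0.0497, 0.031]
eef_rot: [-0.388, 0.871, 0.122, 0.275]
contact_force: [0.6, 0.5, -1.9]
opening: 0.338
finger_force: 54.9
```

```bash
python3 - <<'E'
from st import *
st()
E
```

```text
t 23.15 stand xy [-0.0947 -0.0513] z 0.0190 F stand x 0.8 y -0.1 z -1.9 M [-0.4   0.38  0.05] q6 0.25
```

>>> drive_tool(
  targets=[
    {"tx": 0.06,"ty": 0.1,"tz": 0.0,"wx": 0.0,"wy": 0.0,"wz": 0.0,"claw": -1.0},
    {"tx": 0.13,"ty": 0.16,"tz": 0.0,"wx": 0.0,"wy": 0.0,"wz": 0.0,"claw": -1.0},
    {"tx": 0.13,"ty": 0.15,"tz": 0.0,"wx": 0.0,"wy": 0.0,"wz": 0.0,"claw": -1.0},
    {"tx": 0.13,"ty": 0.15,"tz": 0.0,"wx": 0.0,"wy": 0.0,"wz": 0.0,"claw": -1.0},
    {"tx": 0.13,"ty": 0.14,"tz": 0.0,"wx": 0.0,"wy": 0.0,"wz": 0.0,"claw": -1.0},
    {"tx": 0.13,"ty": 0.14,"tz": 0.0,"wx": 0.0,"wy": 0.0,"wz": 0.0,"claw": -1.0},
    {"tx": 0.13,"ty": 0.14,"tz": 0.0,"wx": 0.0,"wy": 0.0,"wz": 0.0,"claw": -1.0},
    {"tx": 0.0,"ty": 0.0,"tz": 0.0,"wx": 0.0,"wy": 0.0,"wz": 0.0,"claw": -1.0},
  ],
)

```text
clock: 23.95
tool_pos: [0.5624, -0.0213, 0.0309]
eef_rot: [-0.388, 0.872, 0.121, 0.274]
contact_force: [-3.8, -3.2, 4.2]
opening: 0.332
finger_force: 54.8
```

```bash
python3 - <<'E'
from st import *
st();meas(yb=-.05)
E
```

```text
t 23.95 stand xy [-0.0571 -0.0506] z 0.0189 F stand x -4.9 y 0.7 z 4.2 M [-0.65  0.51 -0.12] q6 0.26
side good 152 ang 54.2 foot 0.0997
side new 212 ang 41.1 foot 0.1022
side stock 186 yaw rel -6.4 y at x=0 -0.0427 x [-0.075  0.017] y [-0.062 -0.041 -0.027] z 0.0294
top good 97 ang 53.7 foot 0.1033
top new 163 ang 41.2 foot 0.1069
top stock 98 yaw rel 6.3 y at x=0 -0.0412 x [-0.075  0.012] y [-0.065 -0.043 -0.036] z 0.0322
```

>>> drive_tool(
  targets=[
    {"tx": 0.06,"ty": 0.07,"tz": 0.02,"wx": 0.0,"wy": 0.0,"wz": 0.0,"claw": -1.0},
    {"tx": 0.07,"ty": 0.08,"tz": 0.0,"wx": 0.0,"wy": 0.0,"wz": 0.0,"claw": -1.0},
    {"tx": 0.07,"ty": 0.08,"tz": 0.0,"wx": 0.0,"wy": 0.0,"wz": 0.0,"claw": -1.0},
    {"tx": 0.07,"ty": 0.08,"tz": 0.0,"wx": 0.0,"wy": 0.0,"wz": 0.0,"claw": -1.0},
    {"tx": 0.07,"ty": 0.08,"tz": 0.0,"wx": 0.0,"wy": 0.0,"wz": 0.0,"claw": -1.0},
    {"tx": 0.07,"ty": 0.08,"tz": 0.0,"wx": 0.0,"wy": 0.0,"wz": 0.0,"claw": -1.0},
    {"tx": 0.05,"ty": 0.05,"tz": 0.0,"wx": 0.0,"wy": 0.0,"wz": 0.0,"claw": -1.0},
    {"tx": 0.0,"ty": 0.0,"tz": 0.0,"wx": 0.0,"wy": 0.0,"wz": 0.0,"claw": -1.0},
  ],
)

```text
clock: 24.85
tool_pos: [0.5758, -0.0059, 0.031]
eef_rot: [-0.388, 0.872, 0.121, 0.274]
contact_force: [-3.9, -3.0, 0.2]
opening: 0.337
finger_force: 54.8
```

```bash
python3 - <<'E'
from st import *
st();meas(yb=-.05)
E
```

```text
t 24.85 stand xy [-0.0367 -0.0503] z 0.0190 F stand x -4.8 y 0.9 z 0.2 M [-0.8   0.66 -0.1 ] q6 0.25
side good 150 ang 53.9 foot 0.1000
side new 186 ang 47.9 foot 0.1022
side stock 132 yaw rel 1.1 y at x=0 -0.0389 x [-0.053  0.053] y [-0.06 -0.04 -0.03] z 0.0296
top good 96 ang 53.5 foot 0.1039
top new 146 ang 47.4 foot 0.1076
top stock 99 yaw rel 17.4 y at x=0 -0.0470 x [-0.044  0.029] y [-0.065 -0.044 -0.036] z 0.0323
```

>>> drive_tool(
  targets=[
    {"tx": 0.0,"ty": 0.0,"tz": -0.02,"wx": 0.0,"wy": 0.0,"wz": 0.0,"claw": -1.0},
    {"tx": 0.03,"ty": 0.03,"tz": 0.0,"wx": 0.0,"wy": 0.0,"wz": 0.0,"claw": -1.0},
    {"tx": 0.03,"ty": 0.03,"tz": 0.0,"wx": 0.0,"wy": 0.0,"wz": 0.0,"claw": -1.0},
    {"tx": 0.03,"ty": 0.03,"tz": 0.0,"wx": 0.0,"wy": 0.0,"wz": 0.0,"claw": -1.0},
    {"tx": 0.03,"ty": 0.03,"tz": 0.0,"wx": 0.0,"wy": 0.0,"wz": 0.0,"claw": -1.0},
    {"tx": 0.03,"ty": 0.03,"tz": 0.0,"wx": 0.0,"wy": 0.0,"wz": 0.0,"claw": -1.0},
    {"tx": 0.0,"ty": 0.0,"tz": 0.0,"wx": 0.0,"wy": 0.0,"wz": 0.0,"claw": -1.0},
    {"tx": 0.0,"ty": 0.0,"tz": 0.0,"wx": 0.0,"wy": 0.0,"wz": 0.0,"claw": -1.0},
  ],
)

```text
clock: 25.75
tool_pos: [0.5801, -0.0016, 0.0309]
eef_rot: [-0.388, 0.872, 0.121, 0.274]
contact_force: [-6.4, -6.3, 6.7]
opening: 0.333
finger_force: 54.8
```

```bash
python3 - <<'E'
from st import *
st();meas(yb=-.05)
E
```

```text
t 25.75 stand xy [-0.0306 -0.0505] z 0.0189 F stand x -9.0 y 0.6 z 6.7 M [-0.78  0.67 -0.03] q6 0.25
side good 157 ang 53.6 foot 0.1003
side new 171 ang 49.0 foot 0.1046
side stock 128 yaw rel 1.8 y at x=0 -0.0403 x [-0.047  0.057] y [-0.064 -0.04  -0.029] z 0.0293
top good 96 ang 53.6 foot 0.1038
top new 137 ang 48.1 foot 0.1093
top stock 90 yaw rel 16.9 y at x=0 -0.0498 x [-0.039  0.035] y [-0.065 -0.044 -0.036] z 0.0312
```

```bash
cat > ang.py <<'E'
from st import *
from scipy.optimize import least_squares
def ang():
    for n in("side","top"):
        s=vision.snapshot(n);W=world(s);H=hsv(s);ok=s["range_z"]>0;L=np.dstack([(W[...,:2]-c0)@Rm.T,W[...,2]-.012])
        for nm,y0 in(("good",.05),("new",-.05)):
            m=ok&(abs(L[...,1]-y0)<.026)&(L[...,2]>.025)&(L[...,2]<.13)&(L[...,0]<.095)&(L[...,0]>.032)&~((H[...,1]>60)&(H[...,2]>120))
            x,z=L[m][:,0],L[m][:,2]
            f=lambda p:(x-.09)*np.sin(p[0])+z*np.cos(p[0])-.008-p[1]
            a=least_squares(f,[.9,0],loss="soft_l1",f_scale=.001).x
            b=least_squares(lambda p:f([p[0],0]),[.9],loss="soft_l1",f_scale=.001).x
            k=abs(f(a))<.003;print(n,nm,m.sum(),k.sum(),"free %.2f off %.1fmm"%(np.degrees(a[0]),a[1]*1e3),"fixed %.2f"%np.degrees(b[0]))
E
python3 - <<'E'
from ang import *
st();ang()
s=vision.snapshot("side");i=s["image"][180:270,165:285];cv2.imwrite("pics/s6.png",cv2.resize(i,(800,600),interpolation=cv2.INTER_CUBIC))
E
```

```text
t 25.85 stand xy [-0.0306 -0.0505] z 0.0189 F stand x -9.1 y 1.2 z 6.1 M [-0.72  0.57 -0.01] q6 0.25
side good 234 227 free 54.53 off 0.1mm fixed 54.58
side new 198 180 free 53.00 off -0.4mm fixed 52.71
top good 138 134 free 53.87 off 3.7mm fixed 56.43
top new 136 127 free 52.24 off 3.5mm fixed 54.88
```

View pics/s6.png

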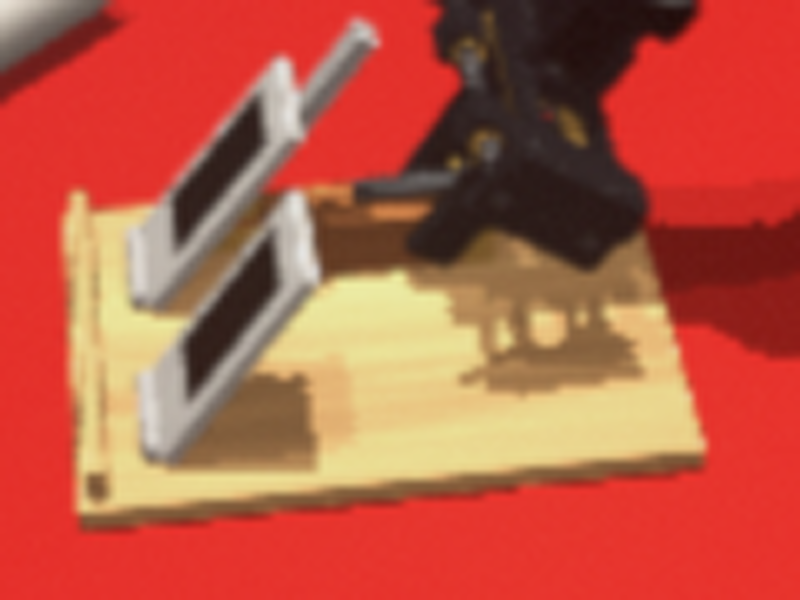

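The picture shows the right rest lifted nearly parallel to the left one, with the blade protruding behind it at (340,70). About 1.6° is left. Creeping on.

>>> drive_tool(
  targets=[
    {"tx": 0.01,"ty": 0.01,"tz": 0.0,"wx": 0.0,"wy": 0.0,"wz": 0.0,"claw": -1.0},
    {"tx": 0.01,"ty": 0.015,"tz": 0.0,"wx": 0.0,"wy": 0.0,"wz": 0.0,"claw": -1.0},
    {"tx": 0.01,"ty": 0.01,"tz": 0.0,"wx": 0.0,"wy": 0.0,"wz": 0.0,"claw": -1.0},
    {"tx": 0.01,"ty": 0.015,"tz": 0.0,"wx": 0.0,"wy": 0.0,"wz": 0.0,"claw": -1.0},
    {"tx": 0.01,"ty": 0.01,"tz": 0.0,"wx": 0.0,"wy": 0.0,"wz": 0.0,"claw": -1.0},
    {"tx": 0.0,"ty": 0.0,"tz": 0.0,"wx": 0.0,"wy": 0.0,"wz": 0.0,"claw": -1.0},
    {"tx": 0.0,"ty": 0.0,"tz": 0.0,"wx": 0.0,"wy": 0.0,"wz": 0.0,"claw": -1.0},
    {"tx": 0.0,"ty": 0.0,"tz": 0.0,"wx": 0.0,"wy": 0.0,"wz": 0.0,"claw": -1.0},
  ],
)

```text
clock: 26.8
tool_pos: [0.5815, -0.0001, 0.0309]
eef_rot: [-0.388, 0.872, 0.121, 0.274]
contact_force: [-6.6, -6.8, 8.0]
opening: 0.333
finger_force: 54.8
```

```bash
python3 - <<'E'
from ang import *
st();ang()
E
```

```text
t 26.80 stand xy [-0.0286 -0.0506] z 0.0189 F stand x -9.4 y 0.4 z 8.0 M [-0.85  0.65  0.04] q6 0.25
side good 229 228 free 54.37 off 0.3mm fixed 54.62
side new 194 183 free 53.49 off 0.1mm fixed 53.59
top good 139 131 free 53.99 off 3.6mm fixed 56.61
top new 139 126 free 52.74 off 4.2mm fixed 55.78
```

>>> drive_tool(
  targets=[
    {"tx": 0.01,"ty": 0.01,"tz": 0.0,"wx": 0.0,"wy": 0.0,"wz": 0.0,"claw": -1.0},
    {"tx": 0.01,"ty": 0.01,"tz": 0.0,"wx": 0.0,"wy": 0.0,"wz": 0.0,"claw": -1.0},
    {"tx": 0.01,"ty": 0.01,"tz": 0.0,"wx": 0.0,"wy": 0.0,"wz": 0.0,"claw": -1.0},
    {"tx": 0.0,"ty": 0.0,"tz": 0.0,"wx": 0.0,"wy": 0.0,"wz": 0.0,"claw": -1.0},
    {"tx": 0.0,"ty": 0.0,"tz": 0.0,"wx": 0.0,"wy": 0.0,"wz": 0.0,"claw": -1.0},
    {"tx": 0.0,"ty": 0.0,"tz": 0.0,"wx": 0.0,"wy": 0.0,"wz": 0.0,"claw": -1.0},
    {"tx": 0.0,"ty": 0.0,"tz": 0.0,"wx": 0.0,"wy": 0.0,"wz": 0.0,"claw": -1.0},
    {"tx": 0.0,"ty": 0.0,"tz": 0.0,"wx": 0.0,"wy": 0.0,"wz": 0.0,"claw": -1.0},
  ],
)

```text
clock: 27.7
tool_pos: [0.5816, 0.0001, 0.0309]
eef_rot: [-0.388, 0.872, 0.121, 0.273]
contact_force: [-9.5, -10.6, 12.8]
opening: 0.338
finger_force: 54.9
```

```bash
python3 - <<'E'
from ang import *
st();ang();ang()
E
```

```text
t 27.70 stand xy [-0.0283 -0.0506] z 0.0189 F stand x -14.3 y -0.0 z 12.8 M [-0.94  0.75 -0.  ] q6 0.25
side good 225 225 free 54.55 off 0.2mm fixed 54.68
side new 204 184 free 53.97 off -0.4mm fixed 53.68
top good 135 130 free 54.00 off 3.6mm fixed 56.54
top new 133 122 free 53.79 off 3.0mm fixed 55.93
side good 230 230 free 54.43 off 0.1mm fixed 54.50
side new 202 188 free 53.86 off -0.4mm fixed 53.56
top good 135 132 free 53.77 off 3.8mm fixed 56.42
top new 136 127 free 53.74 off 2.8mm fixed 55.75
```

The push jumped from 9 to 14 N (friction included) while the bevel moved only 0.3 mm, and both rests read the same lean within the noise. It is home. I'll relieve the load, open and withdraw.

>>> drive_tool(
  targets=[
    {"tx": -0.01,"ty": -0.01,"tz": 0.01,"wx": 0.0,"wy": 0.0,"wz": 0.0,"claw": -1.0},
    {"tx": -0.01,"ty": -0.01,"tz": 0.01,"wx": 0.0,"wy": 0.0,"wz": 0.0,"claw": -1.0},
    {"tx": 0.0,"ty": 0.0,"tz": 0.0,"wx": 0.0,"wy": 0.0,"wz": 0.0,"claw": 0.8},
    {"tx": 0.0,"ty": 0.0,"tz": 0.0,"wx": 0.0,"wy": 0.0,"wz": 0.0,"claw": 0.8},
    {"tx": 0.0,"ty": 0.0,"tz": 0.0,"wx": 0.0,"wy": 0.0,"wz": 0.0,"claw": 0.8},
    {"tx": 0.0,"ty": 0.0,"tz": 0.0,"wx": 0.0,"wy": 0.0,"wz": 0.0,"claw": 0.8},
    {"tx": 0.0,"ty": 0.0,"tz": 0.0,"wx": 0.0,"wy": 0.0,"wz": 0.0,"claw": 0.8},
    {"tx": 0.0,"ty": 0.0,"tz": 0.0,"wx": 0.0,"wy": 0.0,"wz": 0.0,"claw": 0.8},
  ],
)

```text
clock: 28.7
tool_pos: [0.5829, 0.0017, 0.0315]
eef_rot: [-0.388, 0.871, 0.122, 0.275]
contact_force: [-0.0, 1.3, 1.0]
opening: 0.856
finger_force: 0.0
```

>>> drive_tool(
  targets=[
    {"tx": -0.1,"ty": -0.11,"tz": 0.22,"wx": 0.0,"wy": 0.0,"wz": 0.0,"claw": 0.8},
    {"tx": -0.2,"ty": -0.22,"tz": 0.42,"wx": 0.0,"wy": 0.0,"wz": 0.0,"claw": 0.8},
    {"tx": -0.3,"ty": -0.33,"tz": 0.62,"wx": 0.0,"wy": 0.0,"wz": 0.0,"claw": 0.8},
    {"tx": -0.3,"ty": -0.33,"tz": 0.62,"wx": 0.0,"wy": 0.0,"wz": 0.0,"claw": 0.8},
    {"tx": -0.3,"ty": -0.33,"tz": 0.62,"wx": 0.0,"wy": 0.0,"wz": 0.0,"claw": 0.8},
    {"tx": -0.3,"ty": -0.33,"tz": 0.62,"wx": 0.0,"wy": 0.0,"wz": 0.0,"claw": 0.8},
    {"tx": -0.3,"ty": -0.33,"tz": 0.62,"wx": 0.0,"wy": 0.0,"wz": 0.0,"claw": 0.8},
    {"tx": 0.0,"ty": 0.0,"tz": 0.0,"wx": 0.0,"wy": 0.0,"wz": 0.0,"claw": 0.8},
  ],
)

```text
clock: 29.5
tool_pos: [0.5286, -0.0604, 0.1459]
eef_rot: [-0.387, 0.872, 0.119, 0.276]
contact_force: [-0.7, 0.5, 0.7]
opening: 0.897
finger_force: 0.0
```

```bash
python3 - <<'E'
from ang import *
st();ang();ang();meas(rests=(),yb=-.05)
s=vision.snapshot("side");i=s["image"][180:270,165:285];cv2.imwrite("pics/s7.png",cv2.resize(i,(800,600),interpolation=cv2.INTER_CUBIC))
E
```

```text
t 29.50 stand xy [-0.1088 -0.0516] z 0.1339 F stand x -0.1 y 0.8 z 0.7 M [-0.27  0.32  0.02] q6 0.04
side good 226 223 free 54.26 off 0.4mm fixed 54.59
side new 196 178 free 54.17 off -0.7mm fixed 53.64
top good 138 133 free 54.26 off 3.3mm fixed 56.56
top new 145 134 free 53.25 off 3.6mm fixed 55.81
side good 228 225 free 54.36 off 0.4mm fixed 54.63
side new 206 180 free 54.00 off -0.6mm fixed 53.58
top good 134 131 free 54.34 off 3.2mm fixed 56.53
top new 137 125 free 53.13 off 3.7mm fixed 55.78
side stock 174 yaw rel -3.4 y at x=0 -0.0398 x [-0.052  0.057] y [-0.06  -0.039 -0.031] z 0.0295
top stock 93 yaw rel -0.8 y at x=0 -0.0454 x [-0.04   0.034] y [-0.064 -0.043 -0.036] z 0.0322
```

View pics/s7.png

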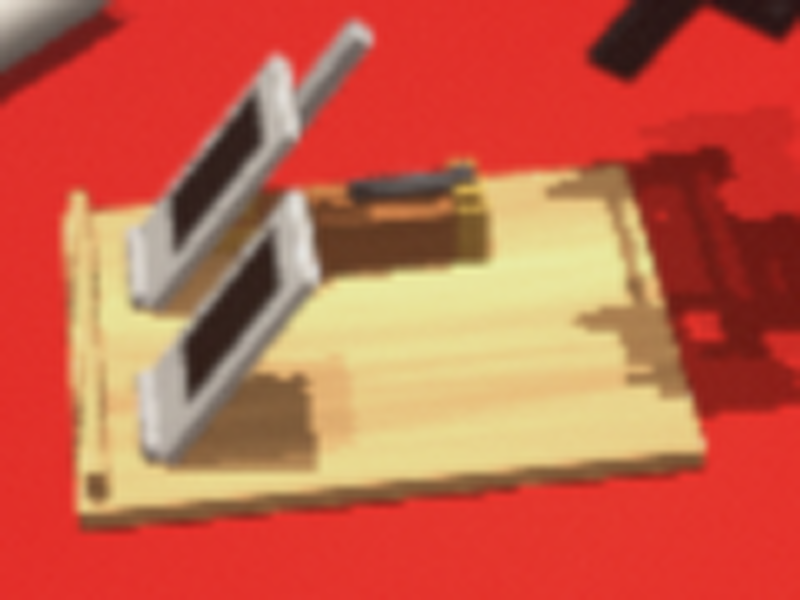

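The bevel stands free in the right corner with its lever flat at (415,187). The rests at (215,165) and (235,310) are parallel within the measuring noise, and the hand is clear. Handing in.

```bash
python3 -c "
from plant import workorder
print(workorder.finish_job())"
```

```text
the job is handed in; nothing more can be done
None
```

The job is handed in, with no verdict returned: I set and locked the bevel at the left rest, then pushed it home under the right rest and let go; the right rest measures about 0.1–1.2° (roughly 0.6°) below the left one, close to measuring noise, and the left rest still leans about 54°.

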